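# Turn a sample bottle over onto the drying peg

### The arm

A 7-joint arm with a two-finger parallel gripper is mounted at the origin on the work surface. World frame = base frame: x ahead of the robot, y to its left, z up, the work surface at z = 0. Lengths are in m, angles in rad, forces in N, time in s.
With the tool pointing down it reaches from about 0.4 to 0.875 m from the base axis. Payload 19.3 kg.
Tool frame: the origin (TCP) lies at the centre of the arm's flange, where the gripper is bolted on; the fingertips stand 173 mm ahead of it and the grasp point (between the pads) lies 155 mm ahead of it (bot.grip_point_offset is the distance from the TCP to the grasp point, in m); z points along the fingers, x is the direction in which the jaws open and shut, and the axes are right-handed (so a half turn about z gives the same grasp; the last joint's range is limited). The gripper opens to 85 mm and grips with 20 to 120 N. Pads are 22 mm wide; open, the fingers measure 114 mm over their backs; the gripper's body (76 mm by 85 mm) begins 54 mm behind the grasp point. The pads swing forward as they close: fully open they stand 13 mm farther back than shut.
Start: joints at [1.094, 0.521, -0.036, 1.599, 0.021, 1.021, -0.113], TCP at [0.247, -0.574, 0.405] pointing down, gripper open.
Joint ranges: [-2.91, 2.91], [-0.3, 2.13], [-1.5, 1.42], [0.17, 2.43], [-1.26, 4.41], [0.16, 1.93], [-2.52, 2.52]. Speed limits (rad/s): [1.89, 1.89, 2.39, 2.39, 3.01, 3.01, 3.01].

### API

Orientations are given as [roll, pitch, yaw] about the fixed x, y, z axes, in that order (R = Rz(yaw) Ry(pitch) Rx(roll)).
In Python, from workcell import bot gives the robot as it stands.
- The arm moves only by the tool step_arm, never from a script. Its argument "plan" is a list that holds one entry, the list of rows, each a list of 4 numbers: the shift along the world's x, y, z in cm, then the turn about the world's z in rad. A call has 1 to 12 rows; each row is the pose to reach, as a shift and turn from the pose measured when the call began; what a row does not reach only later rows make up. A row lasts 1/12 s, in which the tool goes at most 41.7 mm and 7.16 degrees, less where a joint would pass 70% of its speed; a pose out of reach is approached as far as the arm can. A call with a gripper value outside its range is refused whole. "jaw" is the closure, from 0 (fully open) to 1 (shut), set as the call begins (left out, the last holds). The fingers move at their own pace and stop on an object; "force" is the grip in N (left out, the last holds). Time passes only in rows, so rows that repeat a pose let the fingers close. It gives the time, the measured TCP pose, the force and the opening at its end, in the units of the state.
- bot.observe(): the state, without advancing time (a new reading comes with each control period).
- bot.grab_frame(name): name is "scene" or "top" or "wrist"; returns a dict with "pixels" (480x640x3 uint8, blue, green, red), "mtx" (3x3 intrinsics, pixels), "R" (3x3) and "t" (3): a world point X has camera coordinates R X + t. Camera axes: x right, y down, z forward; pixel columns grow to the right and rows downward; lengths in m; the calibration is good to about 2 mm. The wrist camera is an equidistant fisheye: a pixel r from the principal point sees the ray r / f radians off the axis. A picture is of the moment at which its call begins. There is no depth.
- bot.job_done(): hands the job in, once; it reports no verdict.
The state is a dict: "clock": time; "qpos": joint angles; "qd": joint speeds; "joint_efforts": joint torques, N m; "position": TCP position; "tool_rot": TCP orientation; "force": force on the tool from outside, world axes, zero at the start; "moment": the same for the moment, N m; "grip_width": finger opening in m.
Only numpy, scipy, OpenCV 4.12 (cv2) and the standard library are available. Lean on these libraries where they do the work, as an engineer would, in place of code of your own. Each camera call takes 0.05 s, during which the arm holds its last target.

### The job

Put the open white sample bottle up to dry: first lay it on its side in the V-shaped cradle and let go of it there, then take it again and set it mouth-down over the slim peg, so that the peg goes up through its neck and the bottle hangs with its bottom resting on the peg's tip. Do not drop the bottle. Leave the beaker, the jar and the stopper where they are.

Things in the scene. Friction and masses are not known exactly. Their poses are not given: they have to be found in the camera images.
- bottle_centre (a point): Loose, open, white plastic wide-mouth bottle, round, 84 mm tall, about 35 g; starts upright, mouth up, on the bench. Straight body 44 mm in diameter from its bottom up to 54 mm, a shoulder from 54 to 61 mm, then a neck 34 mm in outer diameter up to the mouth. Wall 3 mm, so the bore of the neck is 28 mm; the bottom is 4 mm thick, so it is 80 mm deep inside. The point lies on its axis, 42 mm above its underside; its z axis points along the bottle from bottom to mouth.
- cradle_seat (a point): Fixed cradle: a 90 degree V trough of bare steel, 64 mm long, 40 mm wide, open at both ends, on a 26 mm wide black pedestal with a 90 x 80 x 8 mm foot. The point is where the axis of the bottle's body lies when it rests in the V, at the middle of the trough's length, 75 mm above the bench; y axis: along the trough (level), z up. The edges of the V end about 14 mm below this point. The mouth may point either way along the trough.
- slim_peg_tip (a point): Fixed upright drying peg, white plastic, 16 mm in diameter, on a round dark steel foot 80 mm in diameter and 8 mm thick. The point is the centre of its flat tip, 108 mm above the bench; z up. With the bottle fully on, the bottle's mouth is 80 mm below the tip, 28 mm above the bench.
- broad_peg_tip (a point): The other fixed peg, white, 40 mm in diameter, with the same foot, the beaker upside down over it; too thick for the bottle. The point is the centre of its top, 75 mm above the bench; z up. The two pegs may stand in either place.
- beaker_centre (a point): Loose glass beaker, 68 mm in diameter, 90 mm tall, standing mouth-down over the broad peg, its top 98 mm above the bench. Bystander. The point is its centre; z up.
- jar_centre (a point): Loose closed amber jar, 60 mm in diameter, 85 mm tall, on the bench. Bystander. The point is its centre; z up.
- stopper_centre (a point): Loose glass stopper, 32 mm in diameter, 28 mm tall, on the bench. Bystander. The point is its centre; z up.
There are look-alikes about, which are no part of the job. What is shaped like the part that bears slim_peg_tip but purple is not meant.

How it is judged:
On the way:
1. the bottle lies on its side in the cradle, let go and at rest (angle between bottle_centre's own z axis and vertical between 1.37 and 1.77 rad and distance between bottle_centre and cradle_seat below 0.035 m and contact force between bottle and cradle above 0.05 N and contact force between bottle and the fingers below 0.05 N and linear speed of bottle below 0.03 m/s), for 0.2 s.
At the end, for the whole second after the job is handed in: The bottle hangs mouth-down on the slim peg (axis within about 17 degrees of upside-down), its centre within 12 mm of the peg's axis and 33 to 45 mm below the tip (38 mm when its bottom rests on the tip), released and at rest (angle between bottle_centre's own z axis and vertical above 2.85 rad and horizontal distance between bottle_centre and slim_peg_tip below 0.012 m and z of bottle_centre in the frame of slim_peg_tip between -0.045 and -0.033 m and linear speed of bottle below 0.03 m/s and contact force between bottle and the arm below 0.05 N and contact force between bottle and the fingers below 0.05 N); the robot touches nothing.
It fails at once if the bottle is dropped: it falls freely, out of the fingers, faster than 0.6 m/s (about 20 mm of fall) (linear speed of bottle above 0.6 m/s and contact force between bottle and the fingers below 0.05 N).
It fails at once if the beaker is shifted by more than 20 mm (distance of beaker_centre from where it was at the start of the episode above 0.02 m).
It fails at once if the jar is shifted by more than 20 mm (distance of jar_centre from where it was at the start of the episode above 0.02 m).
It fails at once if the stopper is shifted by more than 20 mm (distance of stopper_centre from where it was at the start of the episode above 0.02 m).
It also fails if it takes over 66 s, if anything falls off the work surface, if the arm or the gripper's body presses on something with over 40 N, if the wrist force passes 120 N, or if a joint passes its speed limit or range.

## Working session

There is one attempt and no reset: what is moved stays moved. The work goes in short steps, Python scripts to look and compute and a tool call to move; the robot and the scene stay as the last step left them, time stands still between calls to the robot, and variables do not carry over. Pictures are saved under pics/ and viewed, and the job is handed in when it is done.

Besides the shell and the picture viewer there is one more tool, called after "Call:" in YAML: its name, and indented under it one key for each argument. step_arm: Moves the arm, as the interface text tells. Its arguments: {"type":"object","properties":{"plan":{"type":"array"},"jaw":{"type":"number"},"force":{"type":"number"}},"required":["plan"]}

```bash
ls; mkdir -p pics
python3 - <<'E'
from workcell import bot
import cv2,numpy as np,pickle
print(bot.observe()); print(bot.grip_point_offset, [a for a in dir(bot) if a[0]!='_'])
for n in ["scene","top","wrist"]:
    f=bot.grab_frame(n); cv2.imwrite(f"pics/{n}0.png",f["pixels"]); pickle.dump(f,open(f"pics/{n}0.pkl","wb"))
    print(n,f["mtx"].tolist(),f["R"].round(4).tolist(),f["t"])
E
```

```text
pics
{'clock': 0.0, 'qpos': array([ 1.09378372,  0.52206276, -0.03634784,  1.59999293,  0.02116306,
        1.02109242, -0.11278521]), 'qd': array([-0.00053668,  0.00059467,  0.00019864,  0.00104367, -0.00120701,
        0.0008003 , -0.00130248]), 'joint_efforts': array([ 3.93438213e-04, -9.27084017e+01,  1.98033147e+00, -3.69931412e+01,
        1.79205474e-02,  8.11154925e-03, -1.35750125e-05]), 'position': array([ 0.24724334, -0.57387252,  0.40410039]), 'tool_rot': array([ 3.14155107e+00,  1.17179071e-03, -1.16398080e+00]), 'force': array([-0.54490911,  0.34947461,  0.98009693]), 'moment': array([-0.0190252 ,  0.07436751, -0.01082471]), 'grip_width': 0.08582563575437094}
0.1547 ['IKError', 'grab_frame', 'grip_point_offset', 'job_done', 'observe']
scene [[456.3679020303479, 0.0, 321.58771128925133], [0.0, 456.3679020303479, 238.94447227193615], [0.0, 0.0, 1.0]] [[0.5651, 0.8249, -0.0133], [0.5149, -0.3653, -0.7755], [-0.6446, 0.4314, -0.6312]] [-0.28346765 -0.23615564  1.31706848]
top [[508.80812745142606, 0.0, 321.33764298445976], [0.0, 508.80812745142606, 238.8201877506332], [0.0, 0.0, 1.0]] [[-0.0102, -0.9999, 0.0027], [-0.9893, 0.0097, -0.1455], [0.1455, -0.0042, -0.9894]] [-0.04945343  0.58107101  0.89186805]
wrist [[371.64829954431775, 0.0, 321.5988978989333], [0.0, 371.64829954431775, 244.7964456443438], [0.0, 0.0, 1.0]] [[0.3955, -0.9184, -0.0013], [-0.8818, -0.3802, 0.2791], [-0.2568, -0.1092, -0.9603]] [-0.62430624 -0.03703744  0.37911491]
```

View pics/scene0.png

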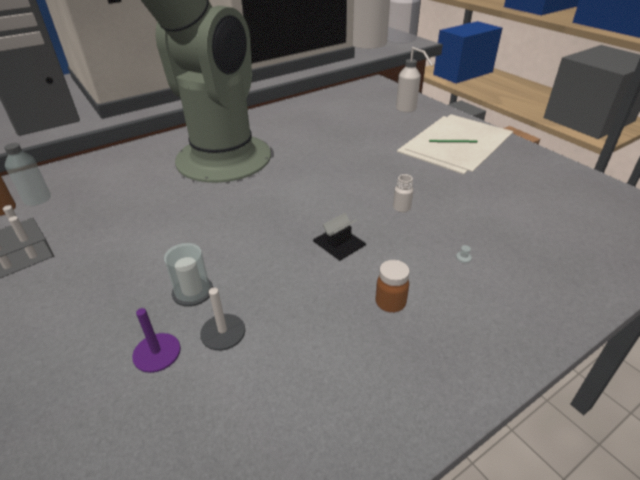

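View pics/top0.png

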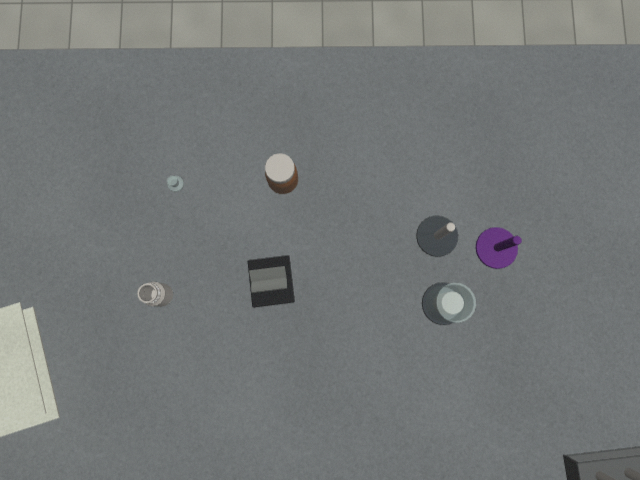

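View pics/wrist0.png

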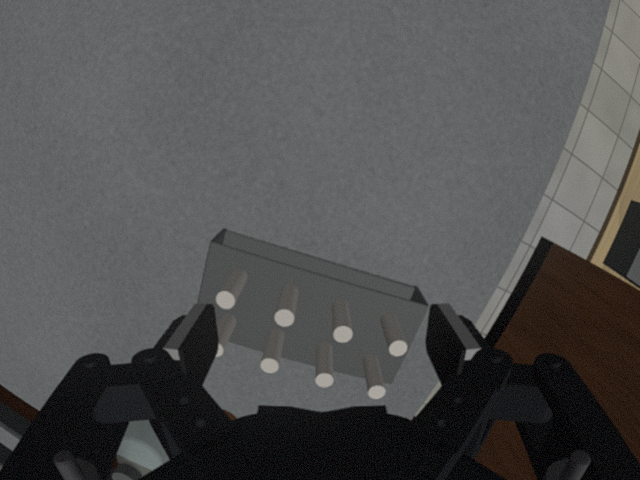

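```bash
cat > h.py <<'E'
import numpy as np,cv2,pickle
def ray(f,uv):
    K=f["mtx"];R=f["R"];t=f["t"]
    d=R.T@(np.linalg.inv(K)@np.array([uv[0],uv[1],1.])); c=-R.T@t
    return c,d
def atz(f,uv,z):
    c,d=ray(f,uv); s=(z-c[2])/d[2]; return c+s*d
def proj(f,X):
    p=f["R"]@np.asarray(X,float)+f["t"]; q=f["mtx"]@(p/p[2]); return q[:2]
E
python3 - <<'E'
import pickle,cv2,numpy as np
f=pickle.load(open('pics/top0.pkl','rb'))['pixels']
g=pickle.load(open('pics/scene0.pkl','rb'))['pixels']
def c(im,u,v,w,h,s): return cv2.resize(im[v:v+h,u:u+w],None,fx=s,fy=s,interpolation=cv2.INTER_CUBIC)
a=np.hstack([c(f,120,250,60,75,5),c(f,235,240,75,75,5)])
cv2.imwrite('pics/c1.png',a)
cv2.imwrite('pics/c2.png',c(f,410,210,120,120,5))
cv2.imwrite('pics/c3.png',np.hstack([c(g,300,205,75,60,5),c(g,375,165,60,60,5)]))
cv2.imwrite('pics/c4.png',c(g,120,230,140,150,4))
E
```

```text
(no output)
```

View pics/c1.png

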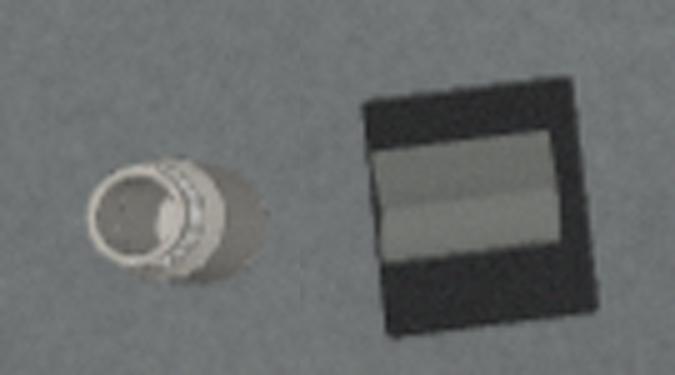

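View pics/c2.png

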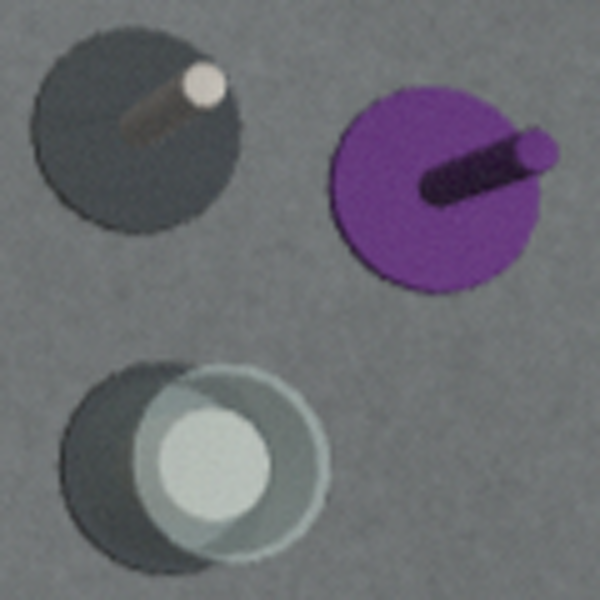

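View pics/c3.png

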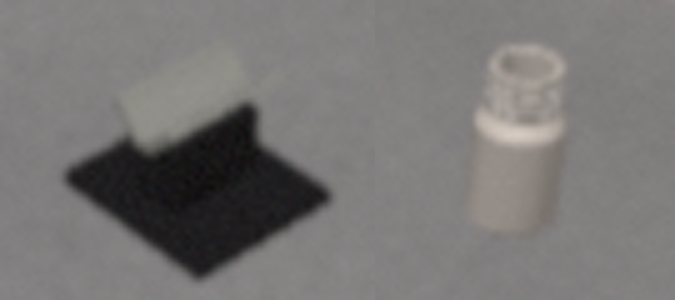

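View pics/c4.png

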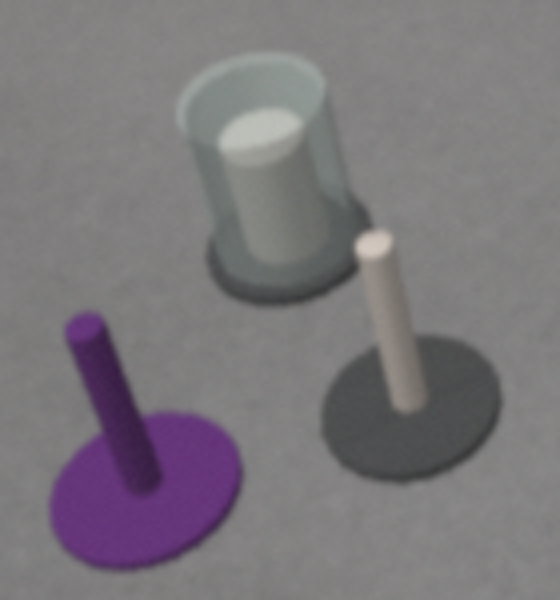

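Run:
```python
from h import *
f=pickle.load(open('pics/top0.pkl','rb')); g=pickle.load(open('pics/scene0.pkl','rb'))
P=lambda u0,v0,x,y,s=5:(u0+(x+.5)/s-.5,v0+(y+.5)/s-.5)
pr=lambda n,X,w='':print(n,np.round(X*1000,1),w)
pr('mouth',atz(f,P(120,250,140,215),.084))
fc=[atz(f,P(235,240,x-300,y),.008) for x,y in [(365,102),(572,78),(597,310),(388,337)]]
for c in fc: pr('foot',c)
pr('footc',np.mean(fc,0))
vc=[atz(f,P(235,240,x-300,y),.061) for x,y in [(373,155),(548,130),(560,240),(384,262)]]
for c in vc: pr('V',c)
pr('Vc',np.mean(vc,0)); 
for a,b in [(0,1),(3,2)]:
    for q in (fc,vc): d=q[a]-q[b]; print('len',np.linalg.norm(d),'ang',np.degrees(np.arctan2(d[1],d[0])))
for a,b in [(0,3),(1,2)]:
    for q in (fc,vc): d=q[a]-q[b]; print('wid',np.linalg.norm(d),'ang',np.degrees(np.arctan2(d[1],d[0])))
pr('peg tip',atz(f,P(410,210,204,84),.108)); pr('peg foot',atz(f,P(410,210,136,130),.008))
pr('purple tip',atz(f,P(410,210,538,150),.108)); pr('beaker top',atz(f,P(410,210,232,463),.098))
pr('jar',atz(f,(280,168),.085)); pr('stopper',atz(f,(175,183),.02))
# scene
pr('S mouth',atz(g,P(375,165,526-375,66),.084)); pr('S bot', atz(g,P(375,165,511-375,218),0))
pr('S tip',atz(g,P(120,230,376,244,4),.108)); pr('S foot',atz(g,P(120,230,411,405,4),.008))
sc=[atz(g,P(300,205,x,y),.008) for x,y in [(66,178),(200,278),(331,194)]]
for c in sc: pr('Sfoot',c)
pr('Sfootc',(sc[0]+sc[2])/2)
```

```text
mouth [483.6 245.7  84. ] 
foot [546.5  84.6   8. ] 
foot [554.8   6.2   8. ] 
foot [467.4  -3.1   8. ] 
foot [458.2  75.    8. ] 
footc [506.7  40.7   8. ] 
V [521.8  74.   61. ] 
V [530.2  11.6  61. ] 
V [491.    7.3  61. ] 
V [483.8  69.7  61. ] 
Vc [506.7  40.7  61. ] 
len 0.07879980361852763 ang 96.09210924295776
len 0.06293184732941888 ang 97.59577741517153
len 0.07861988856132872 ang 96.73354649986176
len 0.06276900229138262 ang 96.53299639208727
wid 0.08879817956469002 ang 6.169525506031003
wid 0.03826546829388747 ang 6.438422062321684
wid 0.08791797606409012 ang 6.049839901712155
wid 0.03943326093960506 ang 6.22034062309655
peg tip [ 590.3 -276.4  108. ] 
peg foot [ 589.7 -275.8    8. ] 
purple tip [ 566.3 -389.5  108. ] 
beaker top [ 461.5 -282.4   98. ] 
jar [703.   17.5  85. ] 
stopper [694.4 223.1  20. ] 
S mouth [484.8 246.7  84. ] 
S bot [487.8 245.7   0. ] 
S tip [ 591.3 -274.6  108. ] 
S foot [ 592.4 -275.8    8. ] 
Sfoot [473.3  -3.9   8. ] 
Sfoot [560.6   5.3   8. ] 
Sfoot [549.3  84.3   8. ] 
Sfootc [511.3  40.2   8. ]
```

Call:
step_arm:
  plan:
    - [[28, 37, 0, 1.27], [28, 37, 0, 1.27], [28, 37, 0, 1.27], [28, 37, 0, 1.27], [28, 37, 0, 1.27], [28, 37, 0, 1.27], [28, 37, 0, 1.27], [28, 37, 0, 1.27], [28, 37, 0, 1.27], [28, 37, 0, 1.27], [28, 37, 0, 1.27], [28, 37, 0, 1.27]]
  jaw: 0
  force: 20

```text
clock: 1.15
position: [0.5306, -0.1975, 0.4044]
tool_rot: [-3.139, -0.001, 0.115]
force: [-0.5, 0.2, 0.2]
grip_width: 0.0853
```

Call:
step_arm:
  plan:
    - [[-4.6, 44.3, 0, 0], [-4.6, 44.3, 0, 0], [-4.6, 44.3, 0, 0], [-4.6, 44.3, 0, 0], [-4.6, 44.3, 0, 0], [-4.6, 44.3, 0, 0], [-4.6, 44.3, 0, 0], [-4.6, 44.3, 0, 0], [-4.6, 44.3, 0, 0], [-4.6, 44.3, 0, 0], [-4.6, 44.3, 0, 0], [-4.6, 44.3, 0, 0]]

```text
clock: 2.15
position: [0.4826, 0.2522, 0.4045]
tool_rot: [-3.135, -0.001, 0.123]
force: [-1.1, 0.4, 0.6]
grip_width: 0.0856
```

Run:
```python
from workcell import bot
from h import *
f=bot.grab_frame("wrist"); cv2.imwrite("pics/w1.png",f["pixels"]); pickle.dump(f,open("pics/w1.pkl","wb"))
print(bot.observe()['position'],bot.observe()['tool_rot'])
```

```text
[0.48342353 0.24900127 0.40417549] [-3.13734537e+00 -9.42373678e-04  1.20415048e-01]
```

View pics/w1.png

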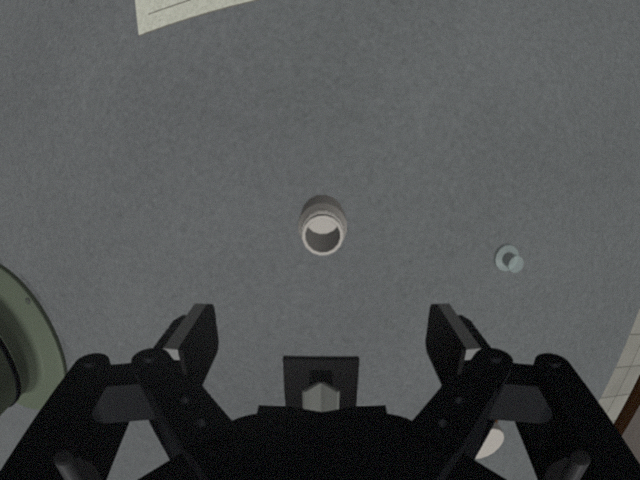

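```bash
cat >> h.py <<'E'
def fish_atz(f,uv,z):
    K=f["mtx"]; d=np.array([(uv[0]-K[0,2])/K[0,0],(uv[1]-K[1,2])/K[1,1]]); th=np.linalg.norm(d)
    v=np.r_[d/th*np.sin(th),np.cos(th)]; w=f["R"].T@v; c=-f["R"].T@f["t"]
    return c+w*(z-c[2])/w[2]
E
python3 - <<'E'
from h import *
f=pickle.load(open('pics/w1.pkl','rb'))
print(fish_atz(f,(323,234.5),.084), 'stopper',fish_atz(f,(509,261),.02))
print('cradle V end centre',fish_atz(f,(321,384),.05))
E
```

```text
[0.48378151 0.24956446 0.084     ] stopper [0.69321275 0.22954003 0.02      ]
cradle V end centre [0.50327065 0.0772903  0.05      ]
```

Call:
step_arm:
  plan:
    - [[0.1, -0.2, -3, 0], [0.1, -0.2, -6, 0], [0.1, -0.2, -9, 0], [0.1, -0.2, -12, 0], [0.1, -0.2, -14, 0], [0.1, -0.2, -15.5, 0], [0.1, -0.2, -16.1, 0], [0.1, -0.2, -16.1, 0], [0.1, -0.2, -16.1, 0]]

```text
clock: 2.95
position: [0.4847, 0.2467, 0.2437]
tool_rot: [-3.137, -0.001, 0.12]
force: [-0.3, -0.4, 0.8]
grip_width: 0.0852
```

```bash
cat > look.py <<'E'
import sys
from workcell import bot
from h import *
# usage: look.py tag cam u v w h scale
tag,cam=sys.argv[1:3]; u,v,w,h=map(int,sys.argv[3:7]); s=float(sys.argv[7])
f=bot.grab_frame(cam); pickle.dump(f,open(f"pics/{tag}.pkl","wb"))
im=f["pixels"][v:v+h,u:u+w]
cv2.imwrite(f"pics/{tag}.png",cv2.resize(im,None,fx=s,fy=s,interpolation=cv2.INTER_CUBIC))
o=bot.observe(); print(o['clock'],o['position'].round(4),o['tool_rot'].round(3),o['force'].round(2),round(o['grip_width'],4))
E
python3 look.py s2 scene 340 100 120 130 4; python3 look.py w2 wrist 0 0 640 480 1
```

```text
3.0 [0.4848 0.2468 0.2441] [-3.137e+00 -2.000e-03  1.200e-01] [-0.13 -0.39  0.51] 0.0852
3.05 [0.4848 0.2469 0.2442] [-3.137e+00 -2.000e-03  1.200e-01] [-0.08 -0.1  -0.54] 0.0852
```

View pics/s2.png

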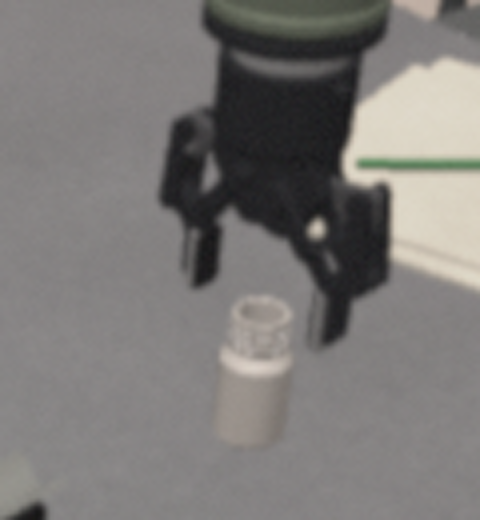

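View pics/w2.png

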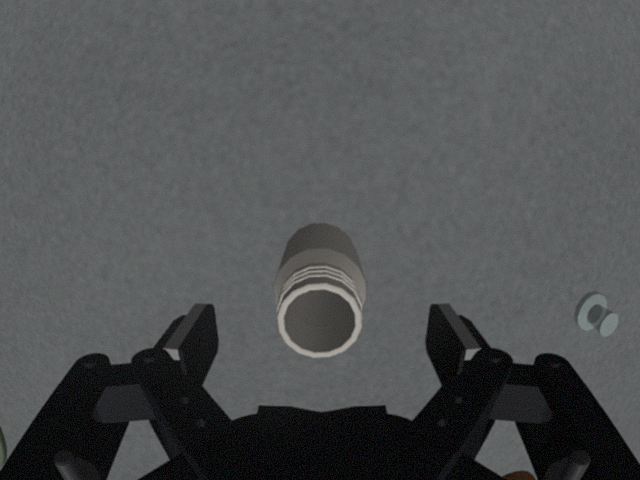

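Run:
```python
from h import *
f=pickle.load(open('pics/w2.pkl','rb'))
print(fish_atz(f,(320,320),.084), -f["R"].T@f["t"])
# project tcp axis point 160mm ahead
for d in (.15,.16,.17):
    X=np.array([.4848,.2469,.2442-d]); p=f["R"]@X+f["t"]; th=np.arctan2(np.hypot(p[0],p[1]),p[2]); print(d,f["mtx"][:2,2]+f["mtx"][0,0]*th*p[:2]/np.hypot(p[0],p[1]))
```

```text
[0.48330881 0.24998792 0.084     ] [0.47551564 0.31723915 0.21377896]
0.15 [322.98094702 340.30440296]
0.16 [322.83276834 327.4658379 ]
0.17 [322.70100136 316.06540439]
```

Call:
step_arm:
  plan:
    - [[0, 0.2, -0.3, 0], [0, 0.2, -0.6, 0], [0, 0.2, -0.6, 0]]

```text
clock: 3.3
position: [0.4848, 0.249, 0.2382]
tool_rot: [-3.137, -0.003, 0.12]
force: [-0.5, -0.1, -0.6]
grip_width: 0.0854
```

Call:
step_arm:
  plan:
    - [[0, 0, 0, 0], [0, 0, 0, 0], [0, 0, 0, 0], [0, 0, 0, 0], [0, 0, 0, 0], [0, 0, 0, 0], [0, 0, 0, 0], [0, 0, 0, 0]]
  jaw: 0.8
  force: 20

```text
clock: 3.97
position: [0.4848, 0.249, 0.2383]
tool_rot: [-3.137, -0.003, 0.12]
force: [-1.5, -0.0, 5.7]
grip_width: 0.0335
```

```bash
python3 look.py s3 scene 340 100 120 130 4; python3 look.py w3 wrist 0 0 640 480 1
```

```text
4.0167 [0.4848 0.249  0.2383] [-3.137e+00 -3.000e-03  1.200e-01] [-1.82  0.28  5.5 ] 0.0336
4.0667 [0.4848 0.249  0.2383] [-3.137e+00 -3.000e-03  1.200e-01] [-2.6  -0.28  6.6 ] 0.0337
```

View pics/s3.png

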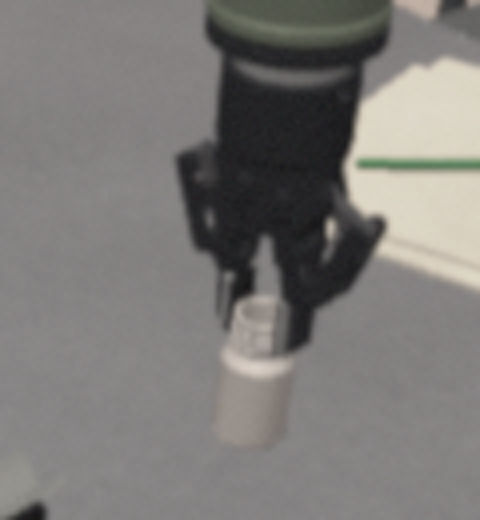

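View pics/w3.png

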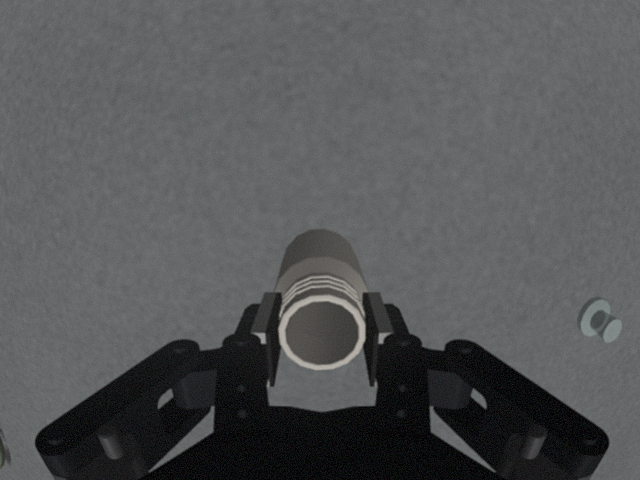

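Run:
```python
from h import *
f=pickle.load(open('pics/s3.pkl','rb'))
for x in (.017,.025):
  for y in (-.011,.011):
    for z in (.06,.065,.07,.075):
      p=proj(f,(.4848+x,.249+y,z)); print(x,y,z,((p-[340,100])*4).round())
```

```text
0.017 -0.011 0.06 [264. 364.]
0.017 -0.011 0.065 [265. 357.]
0.017 -0.011 0.07 [266. 349.]
0.017 -0.011 0.075 [266. 342.]
0.017 0.011 0.06 [292. 352.]
0.017 0.011 0.065 [293. 345.]
0.017 0.011 0.07 [294. 337.]
0.017 0.011 0.075 [295. 330.]
0.025 -0.011 0.06 [273. 370.]
0.025 -0.011 0.065 [274. 363.]
0.025 -0.011 0.07 [275. 356.]
0.025 -0.011 0.075 [276. 348.]
0.025 0.011 0.06 [301. 358.]
0.025 0.011 0.065 [302. 351.]
0.025 0.011 0.07 [303. 343.]
0.025 0.011 0.075 [304. 336.]
```

Call:
step_arm:
  plan:
    - [[0, 0, 1.5, 0], [0, 0, 3.5, 0], [0, 0, 4.8, 0], [0.3, -2.5, 4.8, -0.01], [0.6, -5, 4.8, -0.01], [0.9, -8, 4.8, -0.01], [1.2, -11, 4.8, -0.01], [1.5, -13.4, 4.8, -0.01], [1.5, -13.4, 4.8, -0.01], [1.5, -13.4, 4.8, -0.01]]

```text
clock: 4.9
position: [0.5, 0.1138, 0.2862]
tool_rot: [-3.137, -0.003, 0.108]
force: [0.2, 0.2, 0.0]
grip_width: 0.0335
```

```bash
python3 look.py s4 scene 300 110 140 150 4; python3 look.py t4 top 160 200 160 130 4
```

```text
4.95 [0.4999 0.1151 0.2863] [-3.137e+00 -3.000e-03  1.090e-01] [-0.88  0.59 -0.43] 0.0338
5.0 [0.4997 0.1157 0.2863] [-3.136e+00 -3.000e-03  1.110e-01] [ 0.2   0.02 -1.22] 0.0333
```

View pics/s4.png

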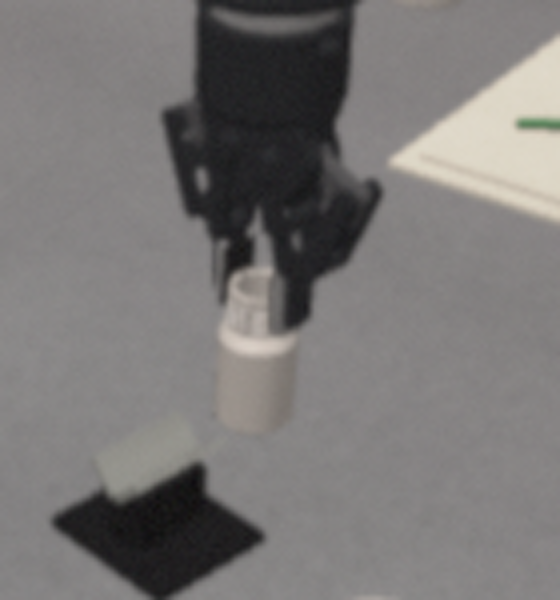

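View pics/t4.png

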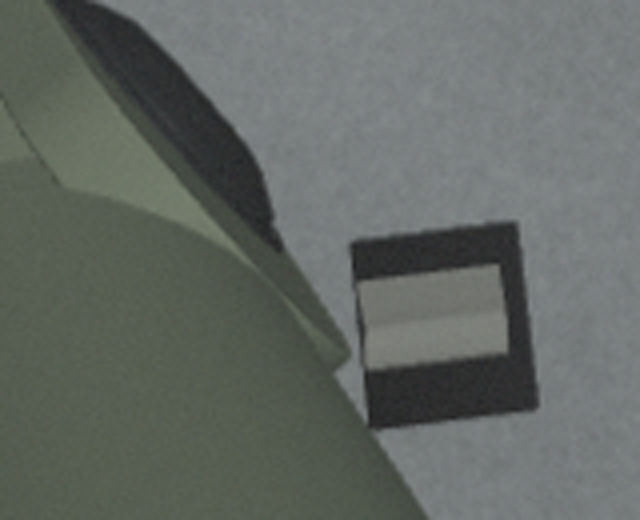

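Call:
step_arm:
  plan:
    - [[0.15, -1.4, 0, 0], [0.3, -2.8, 0, 0], [0.4, -3.6, 0.1, 0], [0.5, -4.5, 0.2, 0], [0.6, -5.4, 0.1, 0], [0.7, -6.3, 0, 0], [0.8, -7.2, -0.3, 0], [0.9, -7.9, -0.6, 0], [0.9, -7.9, -0.6, 0]]

```text
clock: 5.75
position: [0.5087, 0.0351, 0.2796]
tool_rot: [-3.137, -0.002, 0.109]
force: [-0.9, -1.4, 1.5]
grip_width: 0.0322
```

```bash
python3 look.py s5 scene 300 110 140 150 4; python3 look.py w5 wrist 0 0 640 480 1
```

```text
5.8 [0.5087 0.0359 0.2799] [-3.137e+00 -2.000e-03  1.090e-01] [-0.37  0.94 -1.16] 0.0323
5.85 [0.5087 0.0365 0.2801] [-3.136e+00 -2.000e-03  1.100e-01] [ 0.69 -0.6  -0.  ] 0.0323
```

View pics/s5.png

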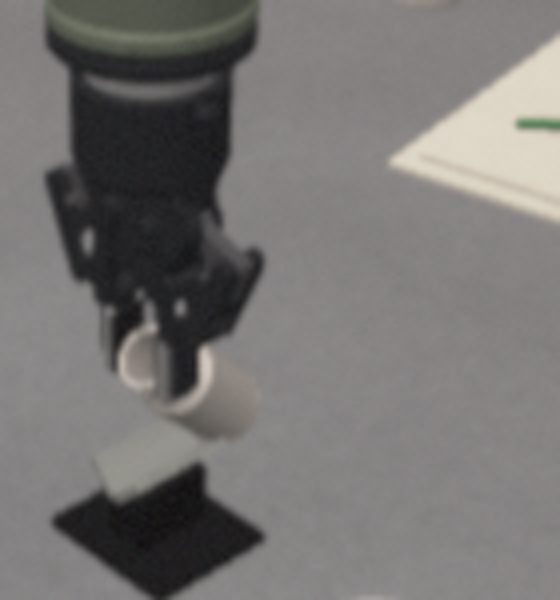

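View pics/w5.png

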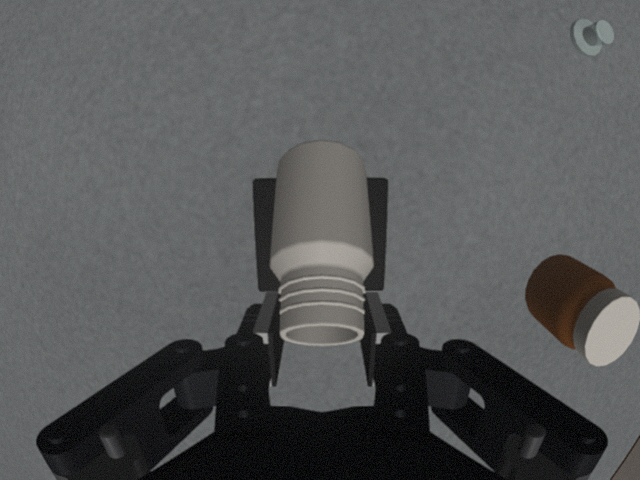

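Call:
step_arm:
  plan:
    - [[0.1, -0.8, -0.5, 0], [0.15, -1.5, -1.1, 0], [0.25, -2.3, -2.1, 0], [0.3, -2.9, -3.1, 0], [0.35, -3.2, -3.7, 0], [0.4, -3.5, -4.1, 0], [0.45, -4.0, -4.1, 0], [0.5, -4.5, -4.2, 0], [0.55, -5.0, -4.2, 0], [0.55, -5.0, -4.2, 0]]

```text
clock: 6.68
position: [0.5143, -0.0148, 0.2383]
tool_rot: [-3.137, -0.003, 0.109]
force: [-1.3, -2.2, 2.5]
grip_width: 0.032
```

```bash
python3 look.py s6 scene 280 130 140 150 4; python3 look.py w6 wrist 0 0 640 480 1
```

```text
6.7333 [ 0.5143 -0.0144  0.2384] [-3.137e+00 -3.000e-03  1.090e-01] [-0.97 -2.73  2.05] 0.0325
6.7833 [ 0.5142 -0.0142  0.2384] [-3.137e+00 -3.000e-03  1.090e-01] [-0.75 -1.28  1.99] 0.032
```

View pics/s6.png

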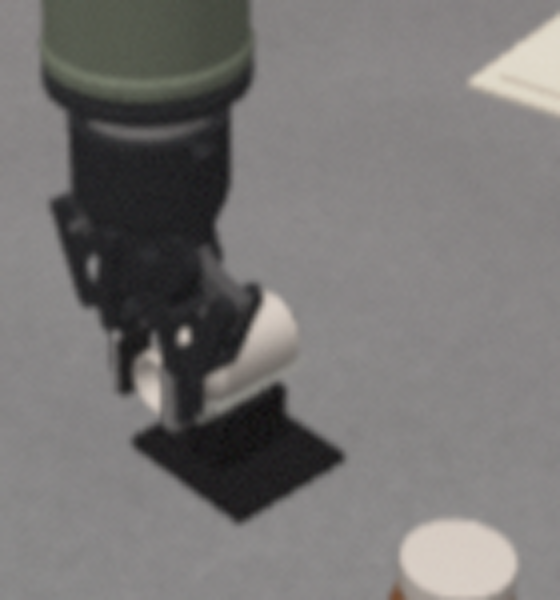

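View pics/w6.png

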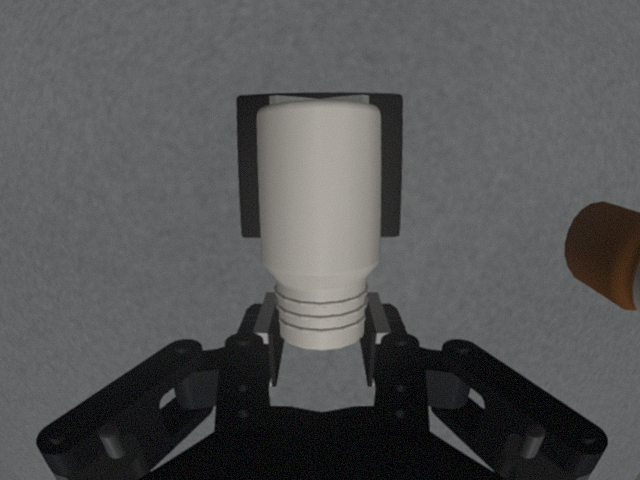

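Call:
step_arm:
  plan:
    - [[0, 0, 0, 0], [0, 0, 0, 0], [0, 0, 0, 0], [0, 0, 0, 0], [0, 0, 0, 0], [0, 0, 0, 0], [0, 0, 0, 0], [0, 0, 0, 0], [0, 0, 0, 0]]
  jaw: 0.25

```text
clock: 7.53
position: [0.5143, -0.0141, 0.2383]
tool_rot: [-3.137, -0.003, 0.109]
force: [-0.0, -0.2, 0.4]
grip_width: 0.0643
```

```bash
python3 look.py s7 scene 280 130 140 150 4; python3 look.py w7 wrist 0 0 640 480 1
```

```text
7.5833 [ 0.5142 -0.0142  0.2383] [-3.137e+00 -2.000e-03  1.090e-01] [ 0.18 -0.74 -0.55] 0.0643
7.6333 [ 0.5143 -0.0141  0.2384] [-3.137e+00 -3.000e-03  1.090e-01] [-0.55 -0.26 -0.39] 0.0641
```

View pics/s7.png

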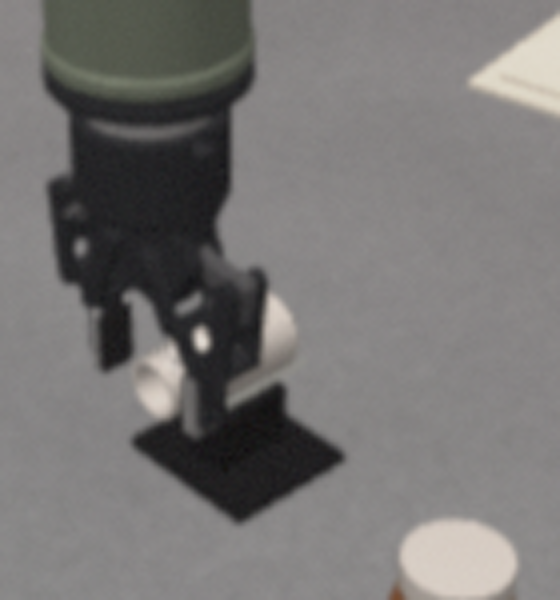

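View pics/w7.png

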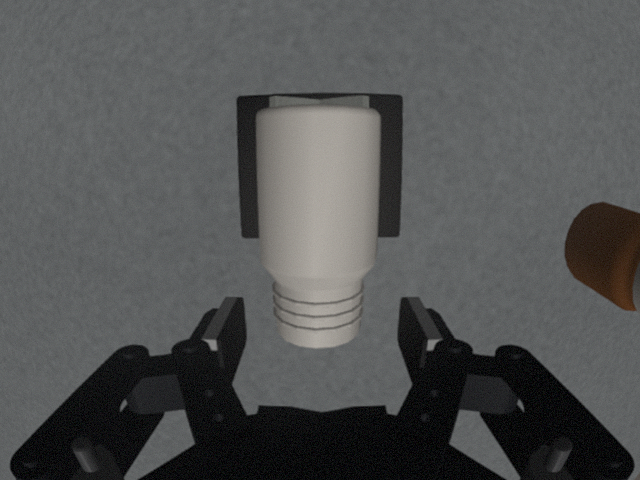

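Call:
step_arm:
  plan:
    - [[0, 0, 1.5, 0], [0, 0, 4, 0], [0, 0, 7, 0], [-0.3, 2.5, 8, 0], [-0.5, 4.5, 8, 0], [-0.5, 4.5, 8, 0], [-0.5, 4.5, 8, 0]]
  jaw: 0.1

```text
clock: 8.22
position: [0.5091, 0.0316, 0.3185]
tool_rot: [-3.137, -0.003, 0.111]
force: [0.6, -0.4, 0.1]
grip_width: 0.0769
```

```bash
python3 look.py s8 scene 280 130 140 150 4; python3 look.py w8 wrist 0 0 640 480 1
```

```text
8.2667 [0.5092 0.0308 0.3183] [-3.137e+00 -2.000e-03  1.100e-01] [ 0.19 -0.06  0.15] 0.0767
8.3167 [0.5092 0.0303 0.3181] [-3.137e+00 -2.000e-03  1.090e-01] [-0.18 -0.15  0.31] 0.077
```

View pics/s8.png

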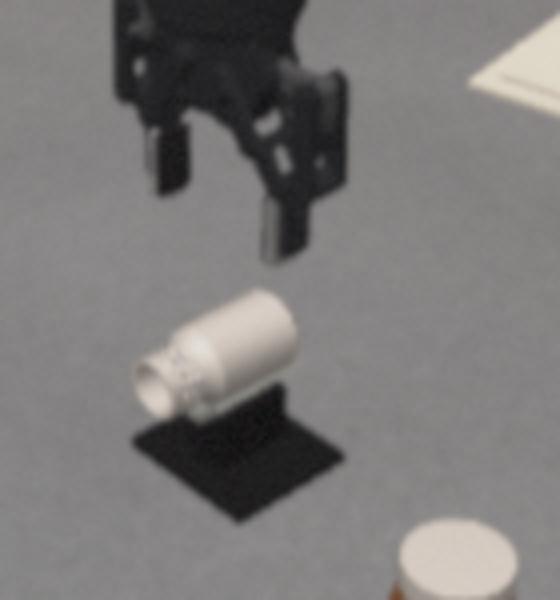

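View pics/w8.png

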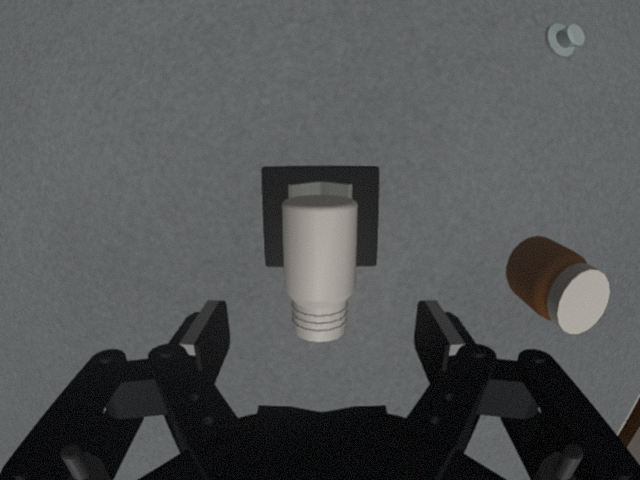

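Run:
```python
from h import *
f=pickle.load(open('pics/w8.pkl','rb'))
c=np.array([.508,.0405,.075]); u=np.array([-.110,.994,0]);n=np.array([.994,.110,0])
for nm,p,z in [('mouth',(320,338),.090),('bottop',(320,200),.096),('botrim L',(283,205),.075),('botrim R',(357,205),.075),('V end',(320,184),.05),('foot L',(263,168),.008),('foot R',(378,168),.008)]:
    X=fish_atz(f,p,z); print(nm,X.round(4),'u',((X-c)@u).round(4),'n',((X-c)@n).round(4))
```

```text
mouth [ 0.5129 -0.014   0.09  ] u -0.0547 n -0.0011
bottop [0.5037 0.0707 0.096 ] u 0.0305 n -0.0009
botrim L [0.4829 0.0622 0.075 ] u 0.0243 n -0.0225
botrim R [0.5258 0.0669 0.075 ] u 0.0243 n 0.0206
V end [0.5033 0.0738 0.05  ] u 0.0336 n -0.001
foot L [0.4596 0.0768 0.008 ] u 0.0414 n -0.0441
foot R [0.546  0.0863 0.008 ] u 0.0413 n 0.0428
```

Call:
step_arm:
  plan:
    - [[-0.2, 1.2, -1, 0], [-0.3, 2.1, -3, 0], [-0.3, 2.1, -5.5, 0], [-0.3, 2.1, -7.5, 0], [-0.3, 2.1, -8.5, 0], [-0.3, 2.1, -8.5, 0], [-0.3, 2.1, -8.5, 0]]

```text
clock: 8.9
position: [0.5063, 0.051, 0.2332]
tool_rot: [-3.138, -0.001, 0.108]
force: [-0.6, -0.6, 0.3]
grip_width: 0.0767
```

Call:
step_arm:
  plan:
    - [[0, 0, 0, 0], [0, 0, 0, 0], [0, 0, 0, 0], [0, 0, 0, 0], [0, 0, 0, 0], [0, 0, 0, 0], [0, 0, 0, 0], [0, 0, 0, 0]]
  jaw: 0.7
  force: 20

```text
clock: 9.57
position: [0.5061, 0.0509, 0.2341]
tool_rot: [-3.138, -0.001, 0.108]
force: [-6.4, -0.1, 11.8]
grip_width: 0.0439
```

```bash
python3 look.py s9 scene 280 130 140 150 4; python3 look.py w9 wrist 0 0 640 480 1
```

```text
9.6167 [0.5061 0.0509 0.234 ] [-3.138e+00 -1.000e-03  1.080e-01] [-6.41  0.11 11.84] 0.044
9.6667 [0.5061 0.0509 0.2341] [-3.138e+00 -1.000e-03  1.080e-01] [-6.89 -1.39 12.34] 0.0437
```

View pics/s9.png

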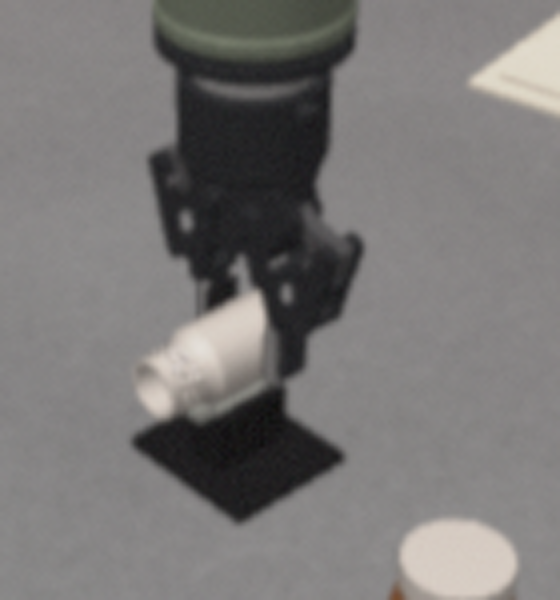

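View pics/w9.png

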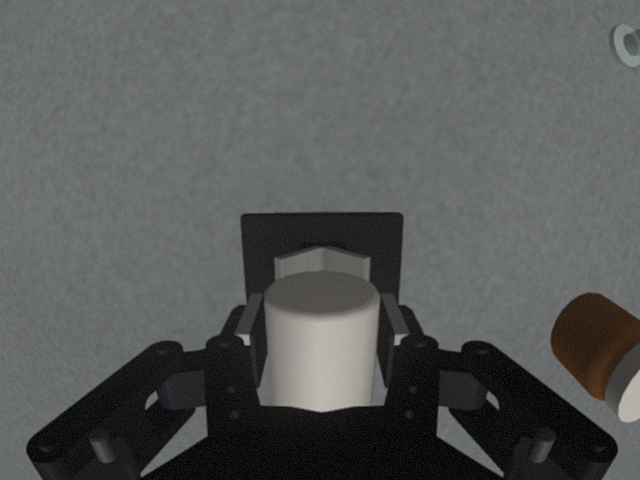

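Call:
step_arm:
  plan:
    - [[0, 0, 1, 0], [0, 0, 2.5, 0], [0, 0, 4, 0], [0, 0, 5, 0], [0, 0, 5, 0]]

```text
clock: 10.08
position: [0.5067, 0.0509, 0.2865]
tool_rot: [-3.138, -0.005, 0.108]
force: [0.6, -0.3, 0.0]
grip_width: 0.0433
```

```bash
python3 look.py s10 scene 280 100 140 150 4; python3 look.py w10 wrist 0 0 640 480 1
```

```text
10.1333 [0.5064 0.0508 0.2853] [-3.138 -0.004  0.108] [ 0.1  -0.6  -0.95] 0.0437
10.1833 [0.5062 0.0507 0.2845] [-3.138e+00 -2.000e-03  1.080e-01] [-0.59  0.87 -0.9 ] 0.0443
```

View pics/s10.png

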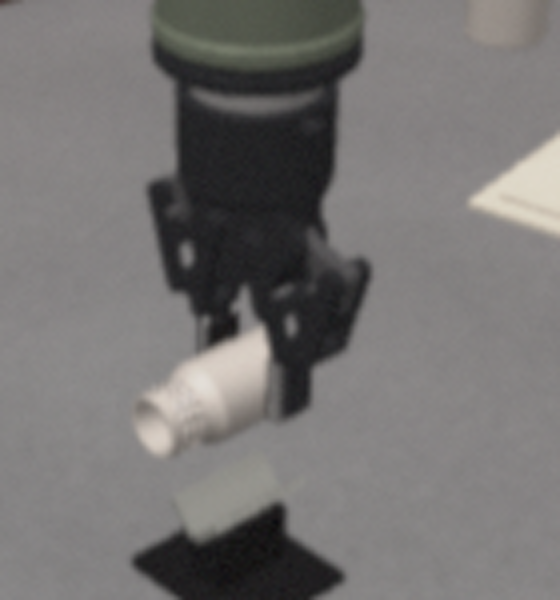

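View pics/w10.png

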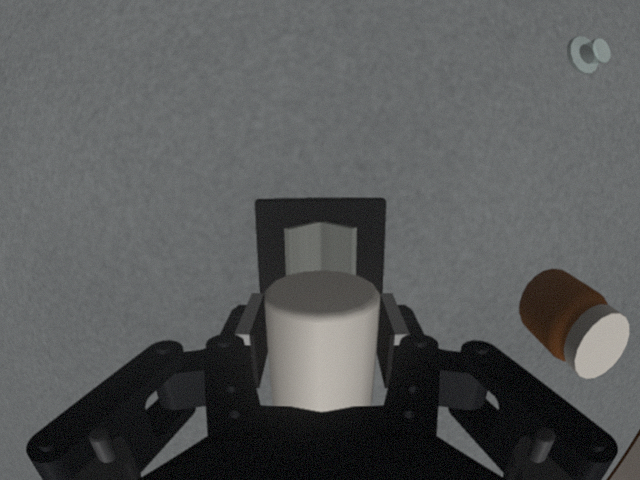

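Call:
step_arm:
  plan:
    - [[0.2, -1.8, 0, 0], [0.4, -3.6, 0, 0], [0.6, -5.4, 0, 0], [0.6, -5.4, 0, 0], [0.6, -5.4, -2, 0], [0.6, -5.4, -4, 0], [0.6, -5.4, -4.8, 0], [0.6, -5.6, -5.3, 0], [0.6, -5.8, -5.7, 0], [0.6, -5.8, -5.7, 0]]

```text
clock: 11.02
position: [0.5125, -0.007, 0.2272]
tool_rot: [-3.138, -0.003, 0.108]
force: [2.0, 0.5, 1.9]
grip_width: 0.0435
```

```bash
python3 look.py s11 scene 260 130 140 150 4; python3 look.py w11 wrist 0 0 640 480 1
```

```text
11.0667 [ 0.5125 -0.0069  0.2275] [-3.138e+00 -3.000e-03  1.080e-01] [1.83 0.66 0.86] 0.0439
11.1167 [ 0.5124 -0.0069  0.2276] [-3.138e+00 -3.000e-03  1.080e-01] [3.08 0.58 0.82] 0.0435
```

View pics/s11.png

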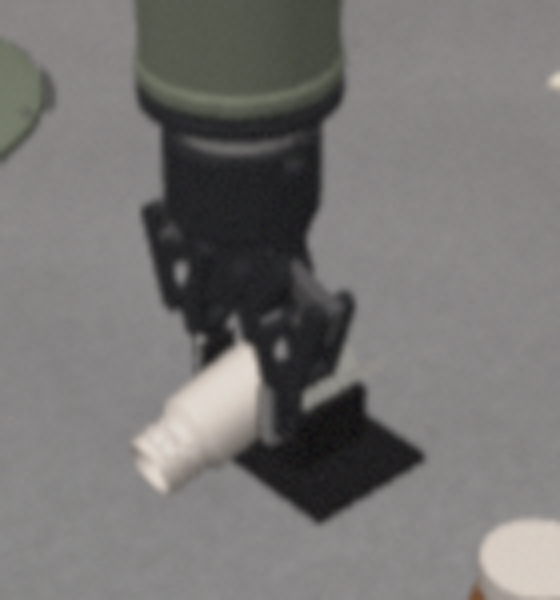

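View pics/w11.png

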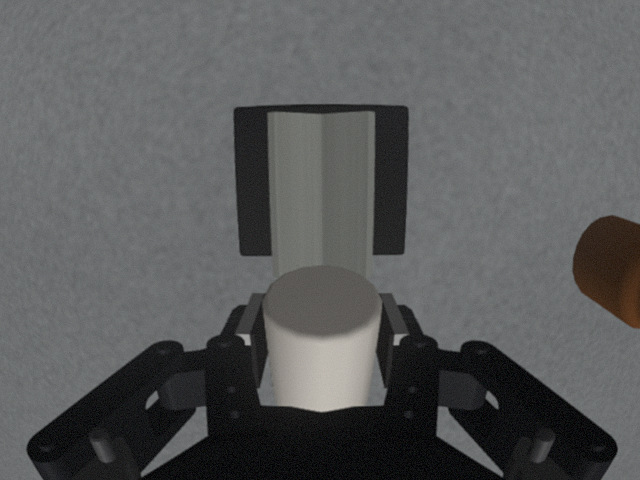

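Call:
step_arm:
  plan:
    - [[0, -0.1, -0.2, 0], [0, -0.1, -0.4, 0], [0, -0.2, -0.6, 0], [0, -0.2, -0.8, 0], [0, -0.2, -0.8, 0]]

```text
clock: 11.53
position: [0.5128, -0.0092, 0.2199]
tool_rot: [-3.139, -0.004, 0.108]
force: [1.7, -2.6, 6.9]
grip_width: 0.0432
```

```bash
python3 look.py s12 scene 260 130 140 150 4; python3 look.py w12 wrist 200 240 240 200 2.5
```

```text
11.5833 [ 0.5128 -0.0092  0.22  ] [-3.139 -0.004  0.108] [ 1.58 -2.62  6.45] 0.0433
11.6333 [ 0.5128 -0.0092  0.22  ] [-3.139 -0.004  0.108] [ 2.83 -2.19  5.7 ] 0.0431
```

View pics/s12.png

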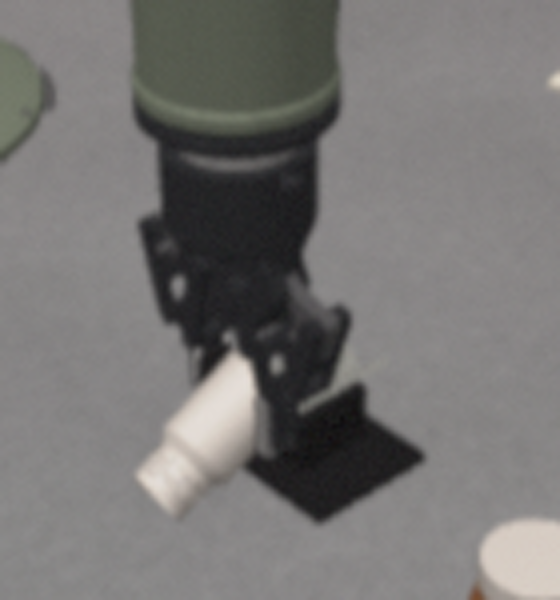

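View pics/w12.png

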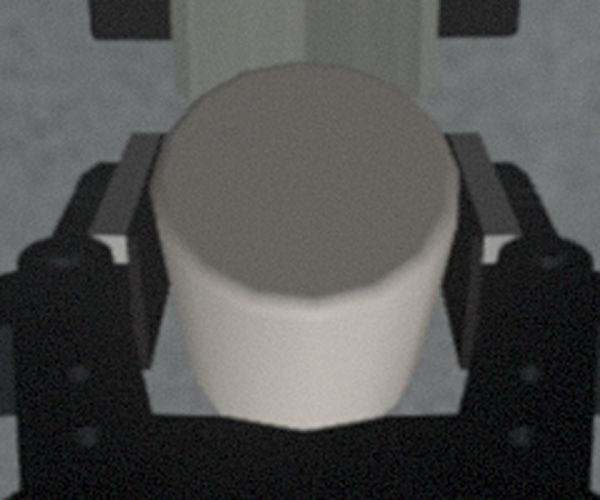

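Call:
step_arm:
  plan:
    - [[0, 0, 2.5, 0], [0, 0, 5.5, 0], [0, 0, 8.5, 0], [-0.4, 4, 8.5, 0], [-0.8, 8, 8.5, 0], [-1.2, 12, 8.5, 0], [-1.7, 15.9, 8.5, 0], [-1.7, 15.9, 8.5, 0], [-1.7, 15.9, 5, 0], [-1.7, 15.9, 2, 0], [-1.7, 15.9, 0.7, 0], [-1.7, 15.9, 0.7, 0]]

```text
clock: 12.63
position: [0.4947, 0.1495, 0.2244]
tool_rot: [-3.14, 0.001, 0.109]
force: [-1.0, 0.9, -0.3]
grip_width: 0.043
```

```bash
python3 look.py s13 scene 300 110 140 150 4; python3 look.py w13 wrist 0 0 640 480 1
```

```text
12.6833 [0.4952 0.1498 0.2261] [-3.139e+00 -1.000e-03  1.090e-01] [0.06 0.43 0.8 ] 0.043
12.7333 [0.4957 0.1499 0.2272] [-3.139e+00 -3.000e-03  1.080e-01] [0.49 0.   0.12] 0.0433
```

View pics/s13.png

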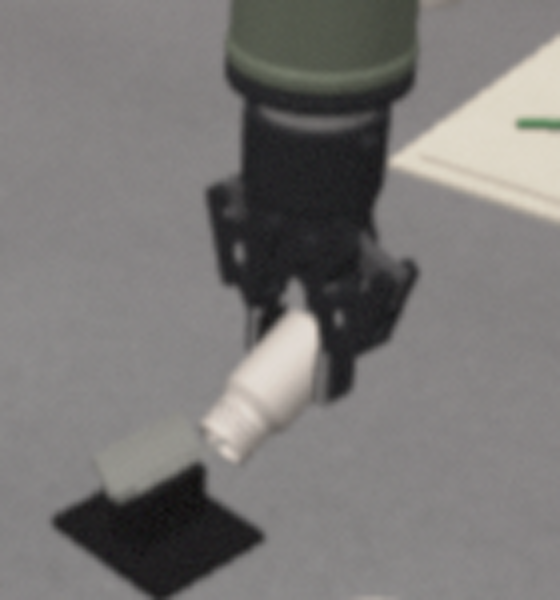

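View pics/w13.png

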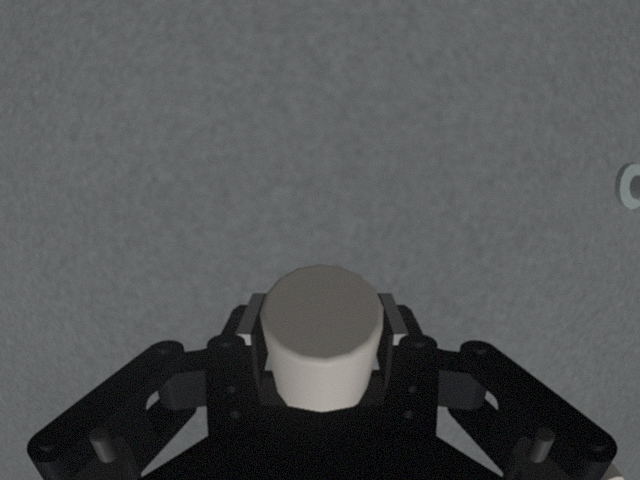

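Call:
step_arm:
  plan:
    - [[0.1, -0.7, 0, 0], [0.15, -1.4, 0.1, 0], [0.2, -2.0, 0.6, 0], [0.3, -2.6, 1.2, 0], [0.35, -3.2, 1.5, 0], [0.4, -3.7, 1.7, 0], [0.4, -3.7, 1.7, 0]]

```text
clock: 13.32
position: [0.4997, 0.1136, 0.2464]
tool_rot: [-3.136, -0.006, 0.108]
force: [-8.4, 13.9, 12.0]
grip_width: 0.0427
```

```bash
python3 look.py s14 scene 300 110 140 150 4; python3 look.py w14 wrist 0 0 640 480 1
```

```text
13.3667 [0.4997 0.1138 0.2463] [-3.136 -0.006  0.109] [-8.56 13.04 13.57] 0.0424
13.4167 [0.4997 0.1139 0.2462] [-3.136 -0.006  0.109] [-7.35 13.23 13.14] 0.0426
```

View pics/s14.png

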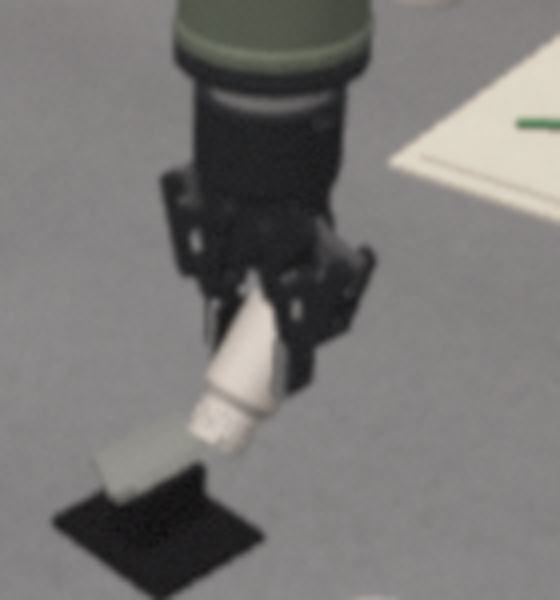

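View pics/w14.png

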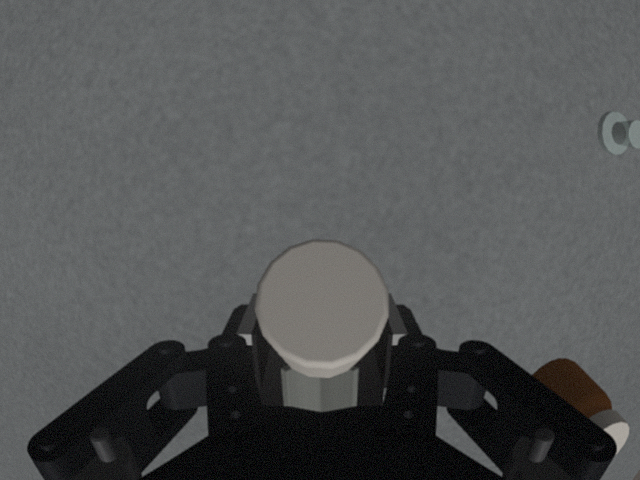

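Call:
step_arm:
  plan:
    - [[0.05, -0.4, 0.3, 0], [0.1, -0.8, 0.6, 0], [0.15, -1.2, 0.9, 0], [0.2, -1.6, 1.1, 0], [0.25, -2.0, 1.2, 0], [0.25, -2.4, 1.3, 0], [0.25, -2.4, 1.3, 0]]

```text
clock: 14.0
position: [0.5023, 0.0893, 0.2608]
tool_rot: [-3.135, -0.008, 0.108]
force: [-5.1, 5.4, 6.9]
grip_width: 0.0426
```

```bash
python3 look.py s15 scene 300 110 140 150 4; python3 look.py w15 wrist 0 0 640 480 1
```

```text
14.05 [0.5023 0.0895 0.2607] [-3.135 -0.007  0.108] [-4.53  4.31  7.71] 0.0424
14.1 [0.5023 0.0896 0.2607] [-3.135 -0.007  0.108] [-4.27  4.82  7.51] 0.0423
```

View pics/s15.png

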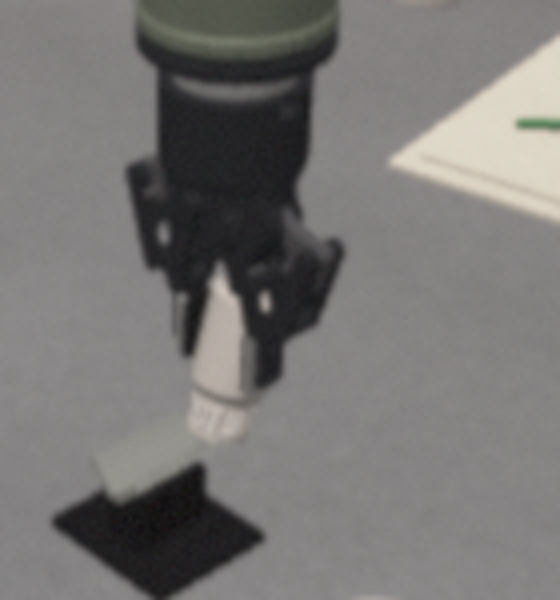

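View pics/w15.png

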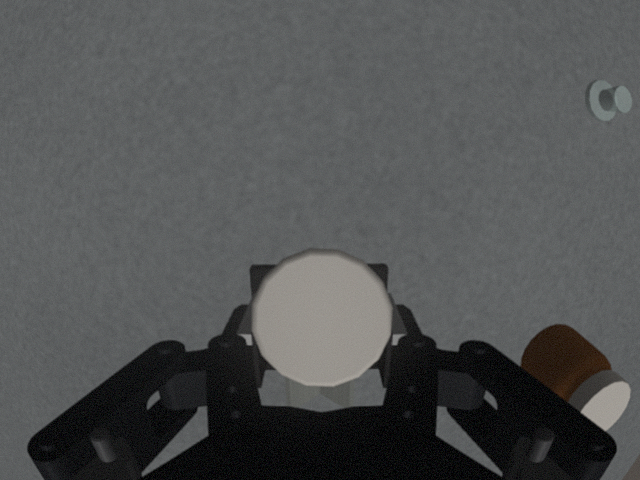

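```bash
cat > fit.py <<'E'
# fit bottle pose (bottom centre B, tilt) to scene-view silhouette points is overkill: overlay model instead
import sys
from h import *
def fproj(f,X):
    p=f["R"]@np.asarray(X,float)+f["t"]; r=np.hypot(p[0],p[1]); th=np.arctan2(r,p[2]); return f["mtx"][:2,2]+f["mtx"][0,0]*th*p[:2]/r
def rings(B,a):
    a=a/np.linalg.norm(a); e=np.cross(a,[1,0,0]); e/=np.linalg.norm(e); g=np.cross(a,e); t=np.linspace(0,2*np.pi,41)
    return [np.array([B+a*h+r*(np.cos(k)*e+np.sin(k)*g) for k in t]) for h,r in [(0,.022),(.054,.022),(.061,.017),(.084,.017)]]
def overlay(f,B,a,out,crop,s,fish=False):
    u,v,w,h=crop; im=cv2.resize(f["pixels"][v:v+h,u:u+w],None,fx=s,fy=s,interpolation=cv2.INTER_CUBIC)
    for R in rings(np.asarray(B),np.asarray(a)):
        q=np.array([(fproj if fish else proj)(f,X) for X in R]); q=((q-[u,v]+.5)*s-.5).round().astype(int)
        cv2.polylines(im,[q.reshape(-1,1,2)],False,(0,255,0),1)
    cv2.imwrite(out,im)
E
python3 - <<'E'
from fit import *
f=pickle.load(open('pics/s15.pkl','rb')); w=pickle.load(open('pics/w15.pkl','rb'))
print('cam',-w["R"].T@w["t"])
u=np.array([-.110,.994,0])
th=np.radians(80); a=-np.cos(th)*u+np.array([0,0,-np.sin(th)])
P=np.array([.5023,.0896,.2607-.159]); B=P-.0165*a
print('B',B)
for z in (.11,.115,.12,.125,.13): print(z,fish_atz(w,(322,317),z), np.linalg.norm(fish_atz(w,(392,317),z)-fish_atz(w,(252,317),z)))
overlay(f,B,a,'pics/o15.png',(300,110,140,150),4); overlay(w,B,a,'pics/ow15.png',(200,200,240,240),2.5,True)
E
```

```text
cam [0.49401011 0.16001706 0.23054938]
B [0.50198483 0.092448   0.11794933]
0.11 [0.50173489 0.09910479 0.11      ] 0.0513004449754273
0.115 [0.50141449 0.10163124 0.115     ] 0.0491726677809908
0.12 [0.50109409 0.10415768 0.12      ] 0.04704489058655431
0.125 [0.50077369 0.10668413 0.125     ] 0.0449171133921177
0.13 [0.50045329 0.10921057 0.13      ] 0.04278933619768121
```

View pics/o15.png

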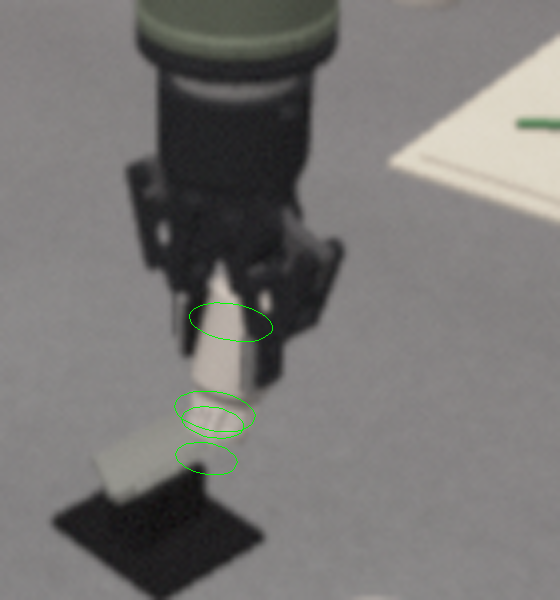

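View pics/ow15.png

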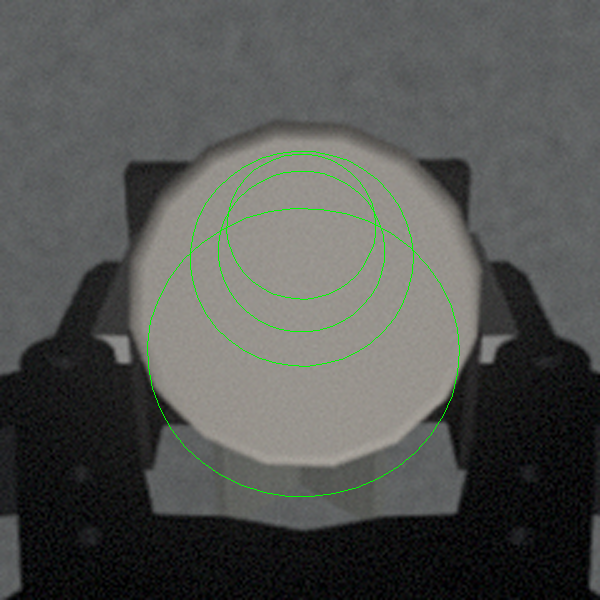

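Run:
```python
from fit import *
f=pickle.load(open('pics/s15.pkl','rb')); w=pickle.load(open('pics/w15.pkl','rb'))
u=np.array([-.110,.994,0]); ims=[]
for tdeg in (75,82,90):
    th=np.radians(tdeg); a=-np.cos(th)*u+np.array([0,0,-np.sin(th)])
    B=np.array([.5006,.1065,.1265])
    overlay(f,B,a,'pics/tmp.png',(330,160,60,80),6); A=cv2.imread('pics/tmp.png')
    overlay(w,B,a,'pics/tmp.png',(240,230,160,160),2.5,True); C=cv2.imread('pics/tmp.png'); 
    ims.append(A)
    if tdeg==82: cv2.imwrite('pics/ow15b.png',C)
im=np.hstack(ims); im=cv2.resize(im,(800,int(im.shape[0]*800/im.shape[1]))); cv2.imwrite('pics/o15b.png',im)
```

```text
(no output)
```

View pics/o15b.png

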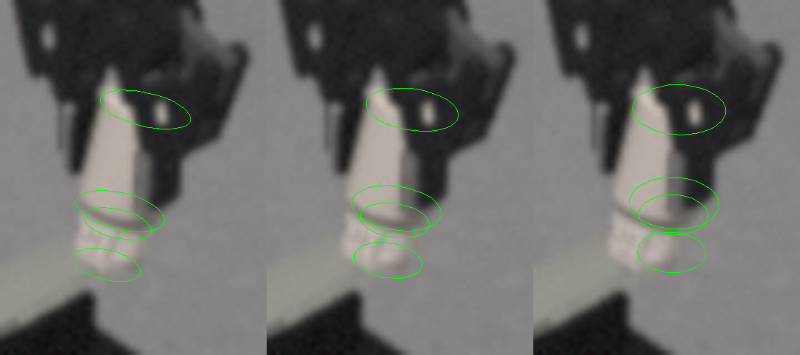

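View pics/ow15b.png

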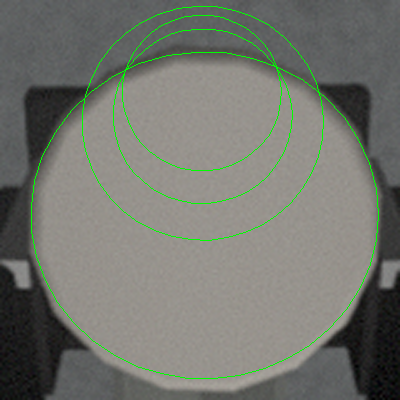

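Call:
step_arm:
  plan:
    - [[-0.1, 0.8, 0, 0], [-0.3, 2, 0, 0], [-0.4, 3.5, 0, 0], [-0.6, 5, 0, 0], [-0.7, 6, 0, 0], [-0.7, 6, -1, 0], [-0.7, 6, -2, 0], [-0.7, 6, -2.8, 0], [-0.7, 6, -2.8, 0]]

```text
clock: 14.85
position: [0.4948, 0.1486, 0.2307]
tool_rot: [-3.136, -0.005, 0.108]
force: [-0.4, -0.6, -0.8]
grip_width: 0.0426
```

```bash
python3 look.py s16 scene 320 140 100 100 6; python3 look.py w16 wrist 200 200 240 240 2.5
```

```text
14.9 [0.495  0.1488 0.2315] [-3.136 -0.005  0.108] [-0.24  0.16  0.12] 0.0426
14.95 [0.4952 0.149  0.2321] [-3.136 -0.006  0.108] [ 0.38  0.33 -0.59] 0.0427
```

View pics/s16.png

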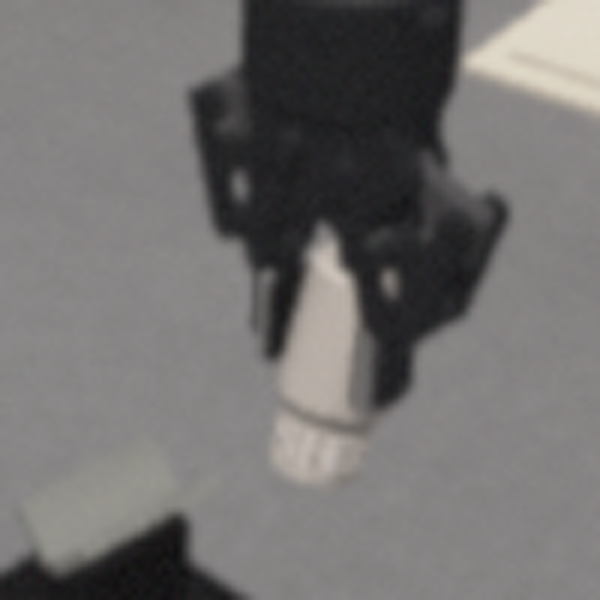

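View pics/w16.png

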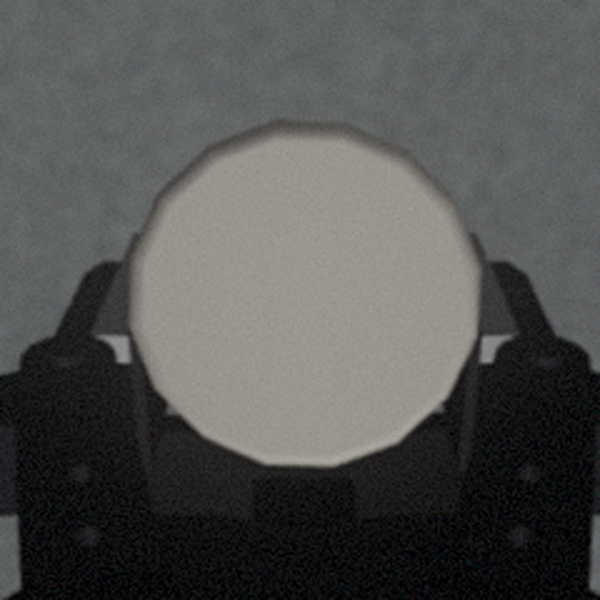

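Run:
```python
from fit import *
from scipy.optimize import least_squares
f=pickle.load(open('pics/s16.pkl','rb')); w=pickle.load(open('pics/w16.pkl','rb'))
u=np.array([-.110,.994,0])
def axis(p): 
    a=np.array([0,0,-1.])+p[3]*u+p[4]*np.array([.994,.110,0]); return a/np.linalg.norm(a)
def res(p,full=False):
    B=p[:3]; R=rings(B,axis(p))
    q=np.array([fproj(w,X) for X in R[0]]); m=np.array([proj(f,X) for X in R[3]])
    r=[q[:,0].min()-252.6,q[:,0].max()-392.6,q[:,1].min()-248.2,q[:,1].max()-387.4,
       m[:,1].max()-(140+487/6), m[:,0].min()-(320+271/6), m[:,0].max()-(320+361/6)]
    return np.array(r)
s=least_squares(res,[.494,.164,.098,-.2,0])
p=s.x; print(p.round(4),'tilt deg',np.degrees(np.arctan(p[3:])).round(1),'res',s.fun.round(2))
overlay(f,p[:3],axis(p),'pics/o16.png',(320,140,100,100),6)
print('rel TCP',(p[:3]-[.4952,.149,.2321]).round(4),'mouth low z',rings(p[:3],axis(p))[3][:,2].min())
```

```text
[ 0.493   0.1667  0.0994 -0.3197  0.0677] tilt deg [-17.7   3.9] res [-0.66  0.58  0.22 -0.25  1.14  0.15 -0.26]
rel TCP [-0.0022  0.0177 -0.1327] mouth low z 0.014279603743372622
```

View pics/o16.png

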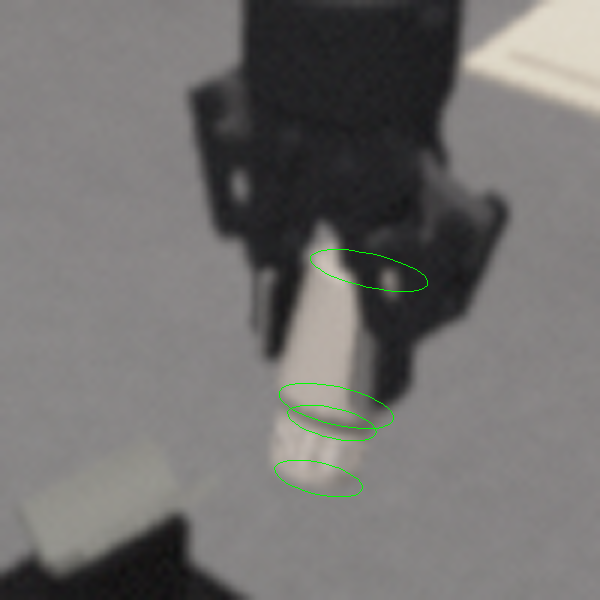

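Call:
step_arm:
  plan:
    - [[0, 0, -0.5, 0], [0, 0, -1.0, 0], [0, 0, -1.2, 0], [0, 0, -1.2, 0], [0, 0, -1.2, 0]]

```text
clock: 15.37
position: [0.4952, 0.149, 0.22]
tool_rot: [-3.136, -0.006, 0.108]
force: [0.3, 0.2, -0.5]
grip_width: 0.0425
```

Call:
step_arm:
  plan:
    - [[0, 0, -0.1, 0], [0, 0, -0.2, 0], [0, 0, -0.2, 0], [0, 0, -0.2, 0]]

```text
clock: 15.7
position: [0.4952, 0.149, 0.2181]
tool_rot: [-3.136, -0.006, 0.108]
force: [-0.7, -0.2, -0.8]
grip_width: 0.0424
```

Call:
step_arm:
  plan:
    - [[0, 0, -0.1, 0], [0, 0, -0.2, 0], [0, 0, -0.2, 0], [0, 0, -0.2, 0]]

```text
clock: 16.03
position: [0.4952, 0.149, 0.216]
tool_rot: [-3.136, -0.006, 0.108]
force: [0.3, -0.4, -0.3]
grip_width: 0.0424
```

Call:
step_arm:
  plan:
    - [[0, 0, -0.1, 0], [0, 0, -0.2, 0], [0, 0, -0.2, 0], [0, 0, -0.2, 0]]

```text
clock: 16.37
position: [0.4952, 0.149, 0.214]
tool_rot: [-3.136, -0.006, 0.108]
force: [0.2, 0.7, 0.5]
grip_width: 0.0423
```

```bash
python3 look.py s17 scene 320 140 100 100 6
```

```text
16.4167 [0.4952 0.149  0.214 ] [-3.136 -0.006  0.108] [0.25 0.62 0.35] 0.0423
```

View pics/s17.png

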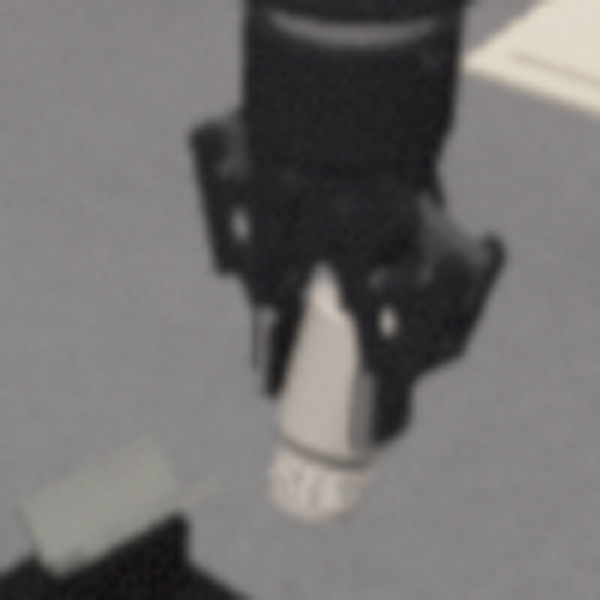

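Call:
step_arm:
  plan:
    - [[0, 0, -0.1, 0], [0, 0, -0.2, 0], [0, 0, -0.3, 0], [0, 0, -0.3, 0], [0, 0, -0.3, 0]]

```text
clock: 16.83
position: [0.4954, 0.1491, 0.2121]
tool_rot: [-3.136, -0.007, 0.108]
force: [-5.2, -3.9, 27.0]
grip_width: 0.0425
```

Call:
step_arm:
  plan:
    - [[0, -0.3, -0.05, 0], [0.05, -0.6, -0.05, 0], [0.1, -0.9, -0.1, 0], [0.1, -1.0, -0.1, 0]]

```text
clock: 17.17
position: [0.4967, 0.1394, 0.2115]
tool_rot: [-3.135, -0.009, 0.108]
force: [-0.4, 4.4, 5.6]
grip_width: 0.0424
```

```bash
python3 look.py s18 scene 320 140 100 100 6;  python3 look.py w18 wrist 200 200 240 240 2.5
```

```text
17.2167 [0.4967 0.1394 0.2115] [-3.135 -0.009  0.108] [-0.96  2.4   6.17] 0.0426
17.2667 [0.4967 0.1395 0.2115] [-3.135 -0.008  0.108] [-0.35  2.    6.23] 0.0426
```

View pics/s18.png

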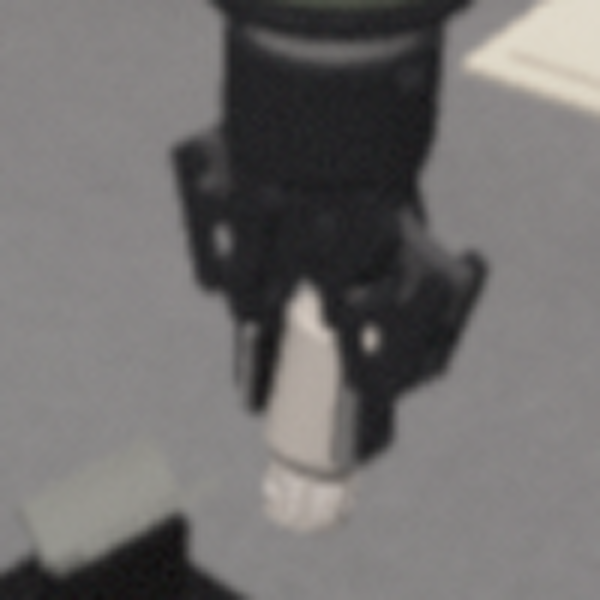

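View pics/w18.png

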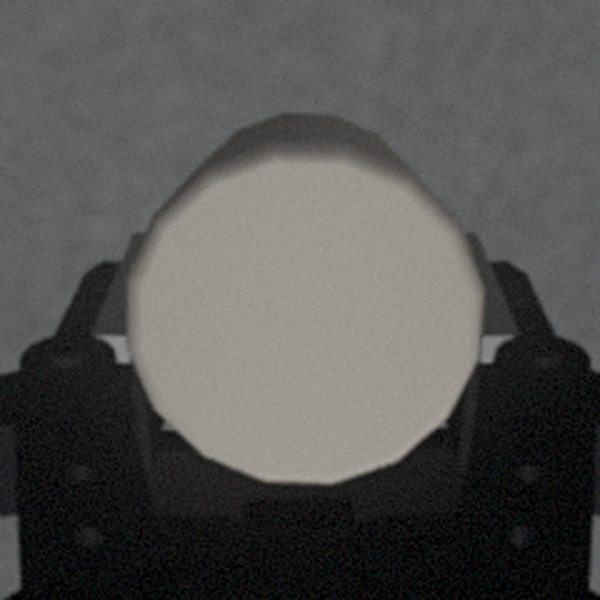

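Call:
step_arm:
  plan:
    - [[0, -0.2, -0.1, 0], [0.05, -0.4, -0.1, 0], [0.05, -0.6, -0.15, 0], [0.1, -0.8, -0.15, 0]]

```text
clock: 17.6
position: [0.4978, 0.1322, 0.2103]
tool_rot: [-3.134, -0.01, 0.108]
force: [-1.2, 4.1, 6.9]
grip_width: 0.0424
```

```bash
python3 look.py s19 scene 320 140 100 100 6;  python3 look.py w19 wrist 200 200 240 240 2.5
```

```text
17.65 [0.4979 0.1318 0.2103] [-3.134 -0.01   0.108] [-0.95  1.93  7.15] 0.0425
17.7 [0.4979 0.1319 0.2103] [-3.134 -0.01   0.108] [-0.38  2.61  6.53] 0.0428
```

View pics/s19.png

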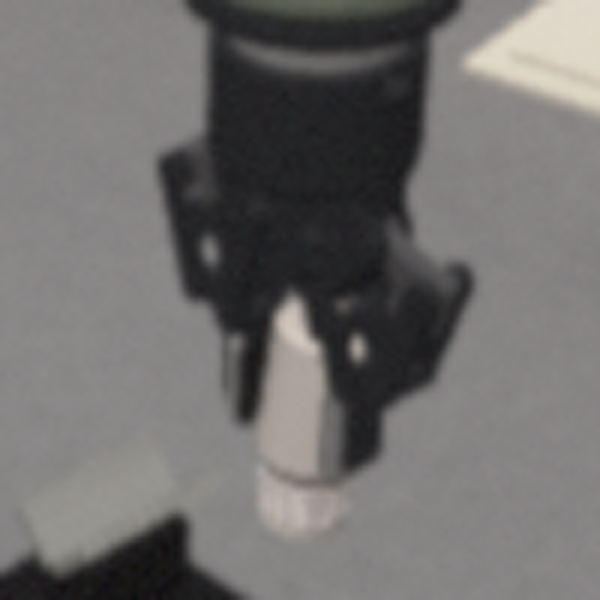

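View pics/w19.png

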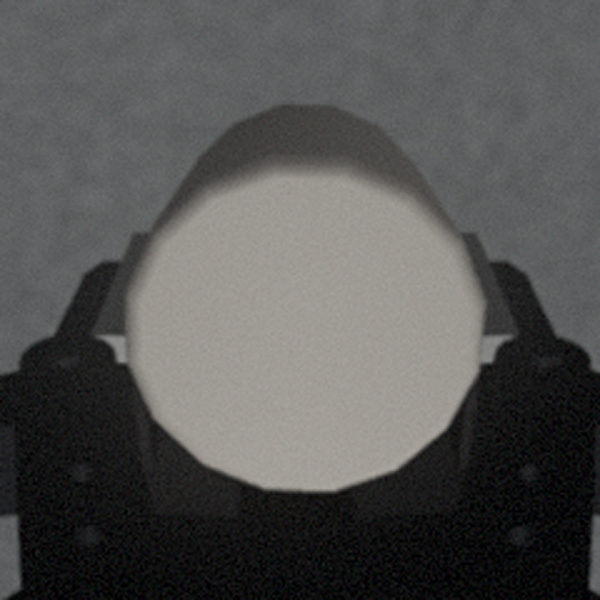

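Call:
step_arm:
  plan:
    - [[0, -0.2, -0.05, 0], [0.05, -0.4, -0.05, 0], [0.05, -0.4, -0.05, 0]]

```text
clock: 17.95
position: [0.4986, 0.1283, 0.2101]
tool_rot: [-3.133, -0.011, 0.108]
force: [-0.3, 3.4, 6.1]
grip_width: 0.0425
```

```bash
python3 look.py s20 scene 320 140 100 100 6;  python3 look.py w20 wrist 200 200 240 240 2.5
python3 - <<'E'
from fit import *
f=pickle.load(open('pics/s20.pkl','rb')); w=pickle.load(open('pics/w20.pkl','rb'))
print(fish_atz(w,(322,333),.084))
for z in (.075,.08,.085,.09): print(z,np.linalg.norm(fish_atz(w,(200+484/2.5,333),z)-fish_atz(w,(200+128/2.5,333),z)))
E
```

```text
18.0 [0.4986 0.1284 0.2101] [-3.133 -0.011  0.108] [-0.07  2.76  6.43] 0.0425
18.05 [0.4986 0.1284 0.2102] [-3.133 -0.011  0.108] [-0.48  1.83  4.97] 0.0424
[0.49742891 0.14540201 0.084     ]
0.075 0.046400170584677734
0.08 0.04419280507429575
0.085 0.04198543956391366
0.09 0.03977807405353173
```

View pics/s20.png

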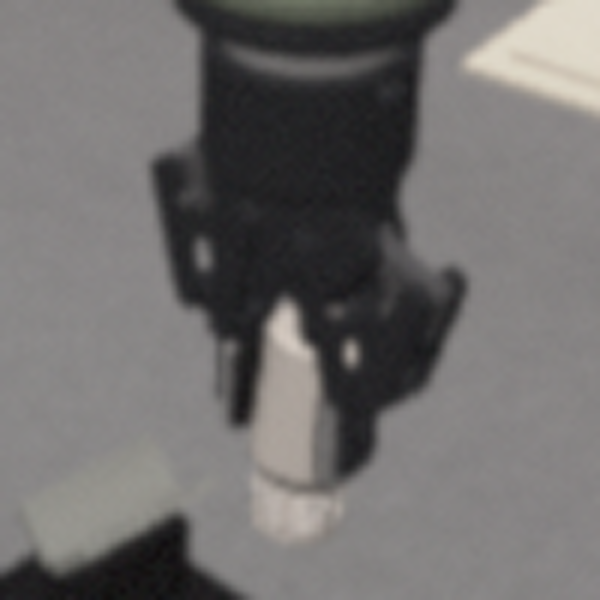

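View pics/w20.png

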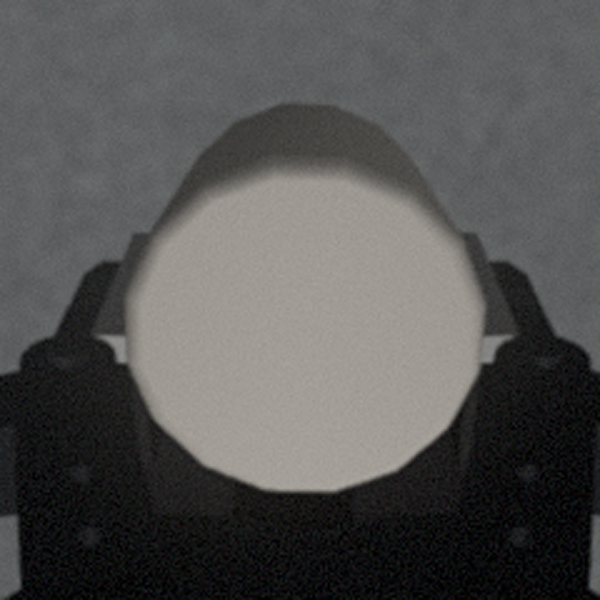

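Call:
step_arm:
  plan:
    - [[0, 0, 0, 0], [0, 0, 0, 0], [0, 0, 0, 0], [0, 0, 0, 0], [0, 0, 0, 0], [0, 0, 0, 0]]
  jaw: 0.15

```text
clock: 18.55
position: [0.4986, 0.1283, 0.2101]
tool_rot: [-3.133, -0.011, 0.108]
force: [-0.6, 0.2, 0.8]
grip_width: 0.0724
```

```bash
python3 look.py s21 scene 320 140 100 100 6;  python3 look.py w21 wrist 0 0 640 480 1
```

```text
18.6 [0.4986 0.1283 0.2101] [-3.133 -0.011  0.108] [-0.05  0.4   0.33] 0.0726
18.65 [0.4986 0.1284 0.2101] [-3.133 -0.011  0.108] [ 0.73  0.32 -0.29] 0.0726
```

View pics/s21.png

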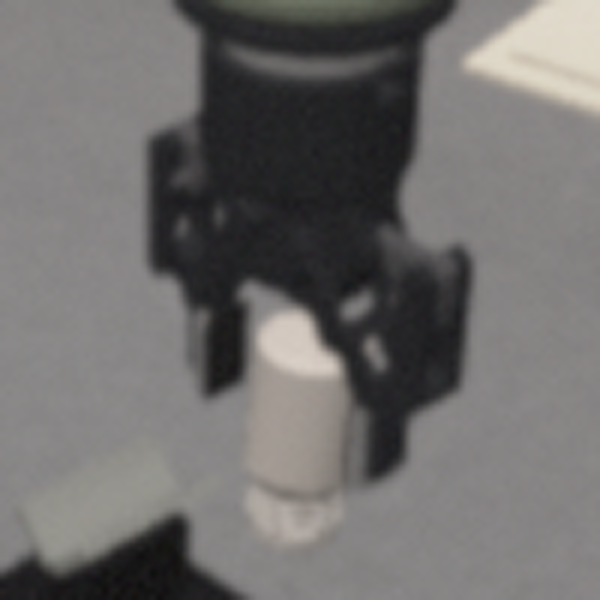

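View pics/w21.png

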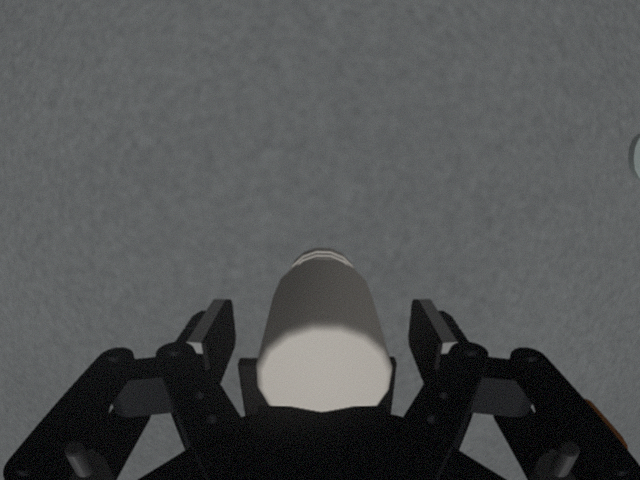

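Call:
step_arm:
  plan:
    - [[0, 0, 2, 0], [0, 0, 5, 0], [0, 0, 8, 0], [0, 0, 10, 0], [0, 0, 10, 0], [0, 0, 10, 0]]
  jaw: 0

```text
clock: 19.15
position: [0.4988, 0.1282, 0.311]
tool_rot: [-3.133, -0.013, 0.108]
force: [0.0, -0.1, 0.1]
grip_width: 0.0856
```

```bash
python3 look.py s22 scene 320 140 100 100 6;  python3 look.py w22 wrist 0 0 640 480 1
```

```text
19.2 [0.4985 0.1281 0.3101] [-3.134 -0.011  0.108] [0.05 0.18 0.72] 0.0858
19.25 [0.4984 0.1281 0.3095] [-3.134 -0.01   0.108] [-0.34  0.88 -0.39] 0.0853
```

View pics/s22.png

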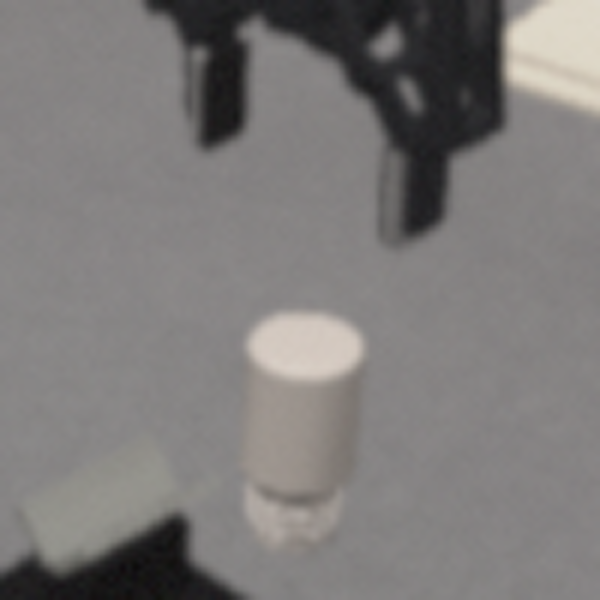

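View pics/w22.png

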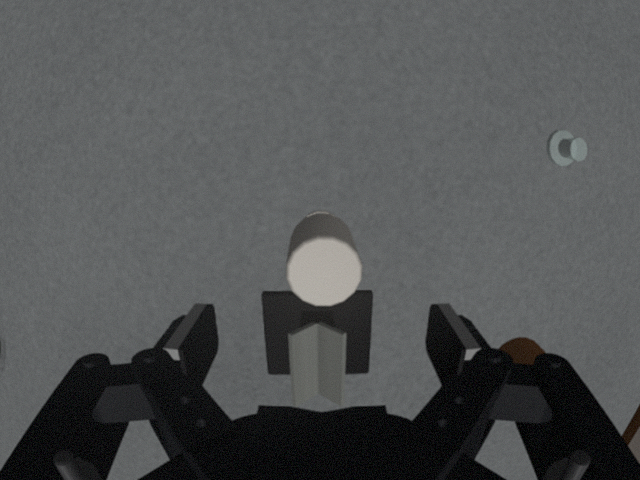

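Run:
```python
from fit import *
f=pickle.load(open('pics/s22.pkl','rb')); w=pickle.load(open('pics/w22.pkl','rb'))
s=atz(f,(320+306/6-.4,140+346/6-.4),.084); print('scene',s)
v=fish_atz(w,(324.5,270.5),.084); print('wrist',v)
overlay(f,s,np.array([0,1e-6,-1]),'pics/o22.png',(320,140,100,100),6)
for d in (.16,.17):
    print(fproj(w,[.4984,.1281,.3095-d]))
```

```text
scene [0.50140199 0.13138313 0.084     ]
wrist [0.50178531 0.12929178 0.084     ]
[318.78784984 327.96700313]
[318.67784397 316.67430103]
```

View pics/o22.png

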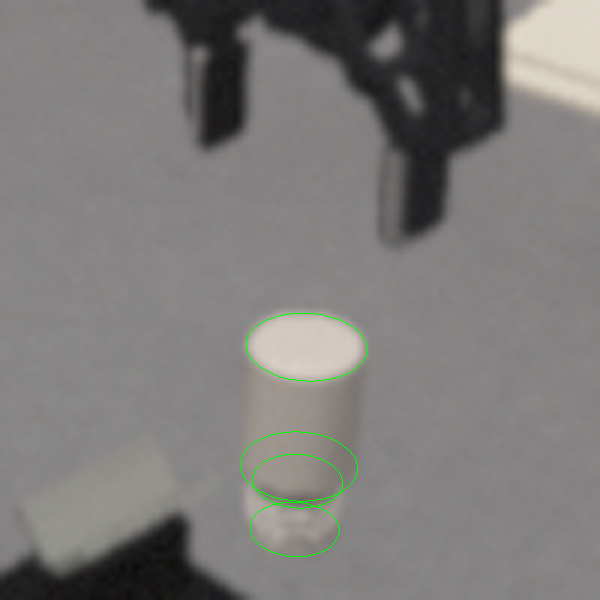

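Call:
step_arm:
  plan:
    - [[0.1, 0.1, -2, 0], [0.1, 0.1, -4.5, 0], [0.1, 0.1, -7, 0], [0.1, 0.1, -8.5, 0], [0.1, 0.1, -9, 0], [0.1, 0.1, -9, 0], [0.1, 0.1, -9, 0]]

```text
clock: 19.83
position: [0.4994, 0.1294, 0.2196]
tool_rot: [-3.134, -0.009, 0.108]
force: [-0.4, -0.6, 0.4]
grip_width: 0.0857
```

Call:
step_arm:
  plan:
    - [[0, 0, 0, 0], [0, 0, 0, 0], [0, 0, 0, 0], [0, 0, 0, 0], [0, 0, 0, 0], [0, 0, 0, 0], [0, 0, 0, 0], [0, 0, 0, 0]]
  jaw: 0.7
  force: 20

```text
clock: 20.5
position: [0.4995, 0.1295, 0.2201]
tool_rot: [-3.134, -0.01, 0.108]
force: [-1.2, 0.4, 6.6]
grip_width: 0.0432
```

```bash
python3 look.py s23 scene 320 140 100 100 6;  python3 look.py w23 wrist 0 0 640 480 1
```

```text
20.55 [0.4995 0.1294 0.2201] [-3.134 -0.01   0.108] [-1.66  0.32  6.89] 0.0434
20.6 [0.4995 0.1294 0.2201] [-3.134 -0.01   0.108] [-0.84  0.43  7.2 ] 0.043
```

View pics/s23.png

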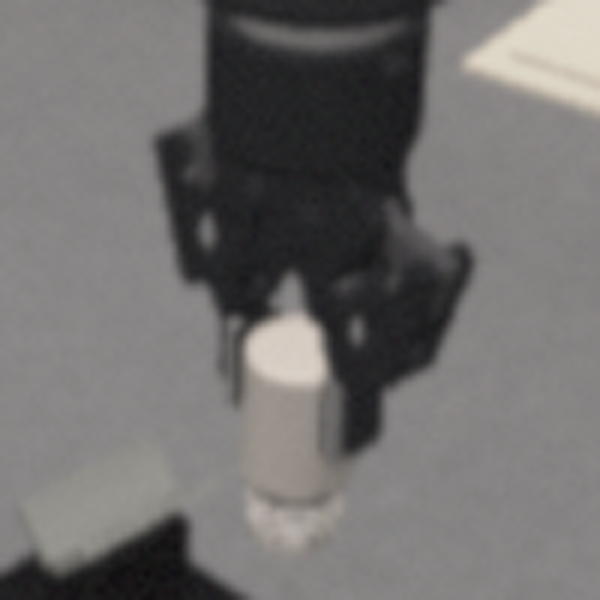

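View pics/w23.png

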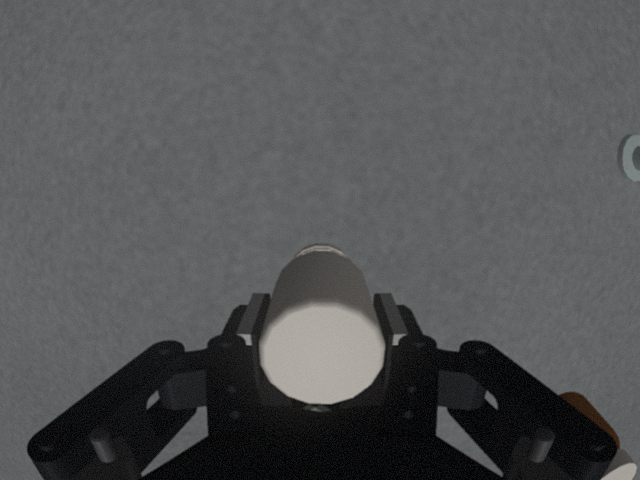

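Run:
```python
from fit import *
f=pickle.load(open('pics/s23.pkl','rb')); w=pickle.load(open('pics/w23.pkl','rb'))
print(fish_atz(w,(322,351),.084)-[.4995,.1294,0], np.linalg.norm(fish_atz(w,(259,350),.084)-fish_atz(w,(385.5,350),.084)))
```

```text
[0.00022968 0.00454096 0.084     ] 0.042474947801607106
```

Call:
step_arm:
  plan:
    - [[0, 0, 1.5, 0], [0, 0, 4, 0], [0, 0, 7, 0], [0, 0, 10, 0], [0, 0, 13, 0], [0, 0, 13.5, 0], [0, 0, 13.5, 0], [1, -3, 13.5, 0], [1.5, -6, 13.5, 0], [2, -9, 13.5, 0], [2.5, -12, 13.5, 0], [3, -15, 13.5, 0]]

```text
clock: 21.6
position: [0.5292, -0.0221, 0.3539]
tool_rot: [-3.134, -0.009, 0.109]
force: [0.7, -0.7, -1.0]
grip_width: 0.0429
```

Call:
step_arm:
  plan:
    - [[0.7, -3, 0, 0], [1.4, -6, 0, 0], [2.1, -9, 0, 0], [2.8, -12, 0, 0], [3.5, -15, 0, 0], [4.2, -18, 0, 0], [4.9, -21, 0, 0], [5.5, -23.5, 0, 0], [6, -25.5, 0, 0], [6, -25.5, 0, 0], [6, -25.5, 0, 0]]

```text
clock: 22.52
position: [0.5888, -0.2779, 0.352]
tool_rot: [-3.133, -0.007, 0.107]
force: [-0.1, 1.2, -1.0]
grip_width: 0.0433
```

```bash
python3 look.py s24 scene 160 200 120 150 4;  python3 look.py w24 wrist 0 0 640 480 1; python3 look.py t24 top 380 160 140 160 4
```

```text
22.5667 [ 0.589  -0.2768  0.3524] [-3.132 -0.007  0.109] [ 1.36  0.71 -0.65] 0.0429
22.6167 [ 0.5891 -0.2762  0.3528] [-3.133 -0.007  0.11 ] [0.   0.51 0.23] 0.0425
22.6667 [ 0.5892 -0.276   0.3533] [-3.133 -0.008  0.11 ] [ 0.02  0.98 -0.66] 0.0429
```

View pics/s24.png

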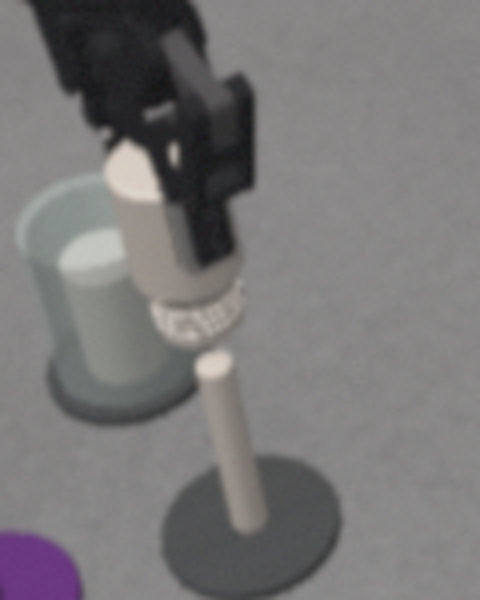

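View pics/w24.png

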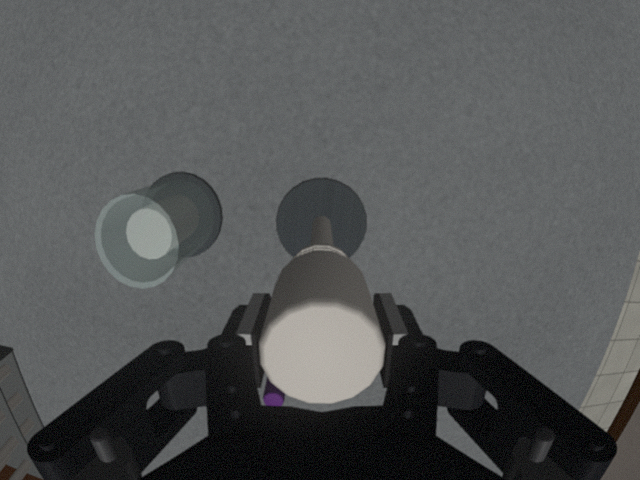

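View pics/t24.png

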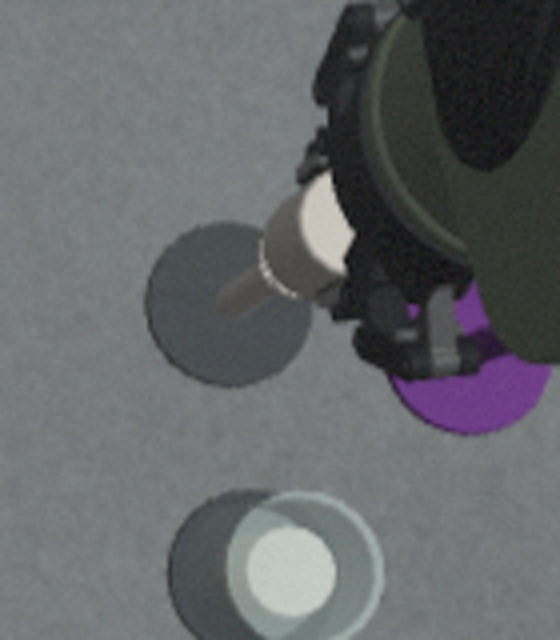

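Run:
```python
from fit import *
from scipy.optimize import least_squares
f=pickle.load(open('pics/s24.pkl','rb')); w=pickle.load(open('pics/w24.pkl','rb')); t=pickle.load(open('pics/t24.pkl','rb'))
u=np.array([-.110,.994,0])
def axis(p): 
    a=np.array([0,0,-1.])+p[3]*u+p[4]*np.array([.994,.110,0]); return a/np.linalg.norm(a)
def res(p):
    R=rings(p[:3],axis(p)); q=np.array([fproj(w,X) for X in R[0]]); m=np.array([proj(f,X) for X in R[3]]); b=np.array([proj(f,X) for X in R[0]]); 
    return np.array([q[:,0].min()-259,q[:,0].max()-385.5,q[:,1].max()-404,
       m[:,1].max()-(200+347/4), m[:,0].min()-(160+151/4), m[:,0].max()-(160+242/4), b[:,0].min()-(160+104/4)])
s=least_squares(res,[.59,-.272,.217,0,0]); p=s.x
a=axis(p); M=p[:3]+.084*a
print(p.round(4),s.fun.round(2),'mouth',M.round(4))
overlay(f,p[:3],a,'pics/o24.png',(160,200,120,150),4); overlay(t,p[:3],a,'pics/ot24.png',(380,160,140,160),4)
A=cv2.imread('pics/o24.png');B=cv2.imread('pics/ot24.png'); h=600; 
B=cv2.resize(B,(int(B.shape[1]*h/B.shape[0]),h)); im=np.hstack([A,B]); cv2.imwrite('pics/oo24.png',cv2.resize(im,(800,int(im.shape[0]*800/im.shape[1]))))
```

```text
[ 0.5896 -0.276   0.2135  0.012  -0.0623] [-0.1   0.14 -0.07  0.03  0.65 -0.75 -0.24] mouth [ 0.5843 -0.2755  0.1297]
```

View pics/oo24.png

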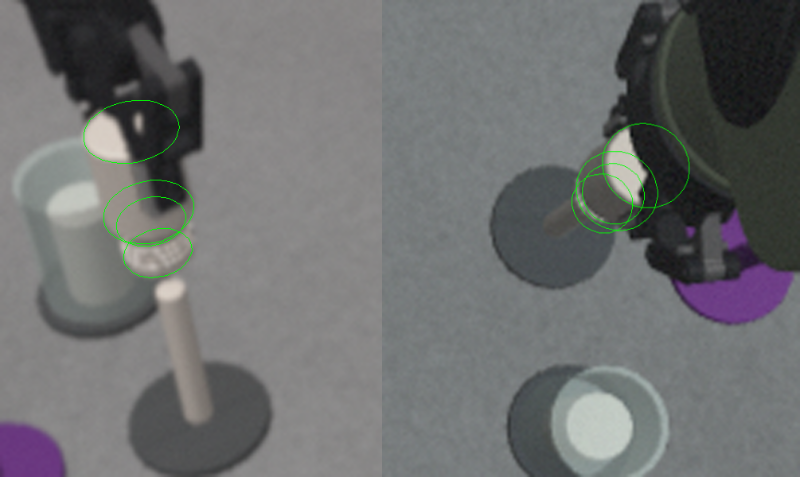

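```bash
python3 - <<'E'
from fit import *
from scipy.optimize import least_squares
f=pickle.load(open('pics/s24.pkl','rb')); t=pickle.load(open('pics/t24.pkl','rb'))
for z in (.130,.1325,.135):
    def res(p):
        R=rings(np.r_[p,z+.084],np.array([0,1e-6,-1.])); m=np.array([proj(f,X) for X in R[3]]); return [m[:,1].max()-(200+347/4-.4),m[:,0].min()-(160+151/4-.4),m[:,0].max()-(160+242/4-.4)]
    s=least_squares(res,[.59,-.275]); print(z,s.x.round(4),s.fun.round(2))
    def rt(p):
        R=rings(np.r_[p,z+.084],np.array([0,1e-6,-1.])); m=np.array([proj(t,X) for X in R[3]]); return [m[:,0].min()-(380+260/4-.4),m[:,1].max()-(160+298/4-.4)]
    s=least_squares(rt,[.59,-.275]); print('top',z,s.x.round(4),s.fun.round(2))
E
python3 - <<'E'
import cv2,pickle
f=pickle.load(open('pics/s24.pkl','rb'))['pixels'];t=pickle.load(open('pics/t24.pkl','rb'))['pixels']
import numpy as np
A=cv2.resize(f[250:310,180:240],None,fx=6.6,fy=6.6,interpolation=cv2.INTER_CUBIC);B=cv2.resize(t[200:260,420:480],None,fx=6.6,fy=6.6,interpolation=cv2.INTER_CUBIC)
cv2.imwrite('pics/z24.png',np.hstack([A,B]))
E
```

```text
0.13 [ 0.5843 -0.2761] [ 0.04  0.73 -0.73]
top 0.13 [ 0.5904 -0.2781] [-0.  0.]
0.1325 [ 0.5869 -0.2768] [ 0.03  0.68 -0.68]
top 0.1325 [ 0.5901 -0.2775] [-0.  0.]
0.135 [ 0.5894 -0.2774] [ 0.03  0.63 -0.63]
top 0.135 [ 0.5897 -0.2769] [ 0. -0.]
```

View pics/z24.png

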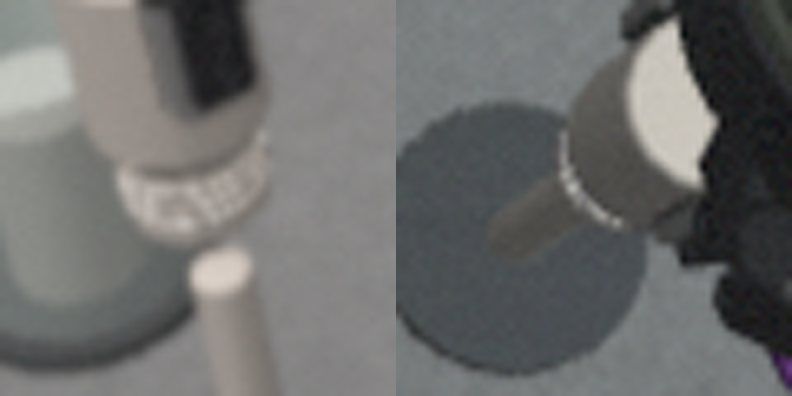

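Call:
step_arm:
  plan:
    - [[0.1, 0.1, 0, 0], [0.1, 0.1, -1, 0], [0.1, 0.1, -2, 0], [0.1, 0.1, -3, 0], [0.1, 0.1, -4, 0], [0.1, 0.1, -4, 0]]

```text
clock: 23.17
position: [0.5896, -0.2748, 0.3104]
tool_rot: [-3.131, -0.005, 0.11]
force: [-0.1, 0.3, -0.6]
grip_width: 0.0431
```

```bash
python3 look.py s25 scene 160 200 120 150 4; python3 look.py t25 top 420 190 70 80 6
```

```text
23.2167 [ 0.5899 -0.2749  0.3117] [-3.132 -0.006  0.11 ] [-0.29 -0.05  0.57] 0.0428
23.2667 [ 0.5901 -0.275   0.3126] [-3.132 -0.007  0.11 ] [-0.42  0.45 -0.21] 0.0429
```

View pics/s25.png

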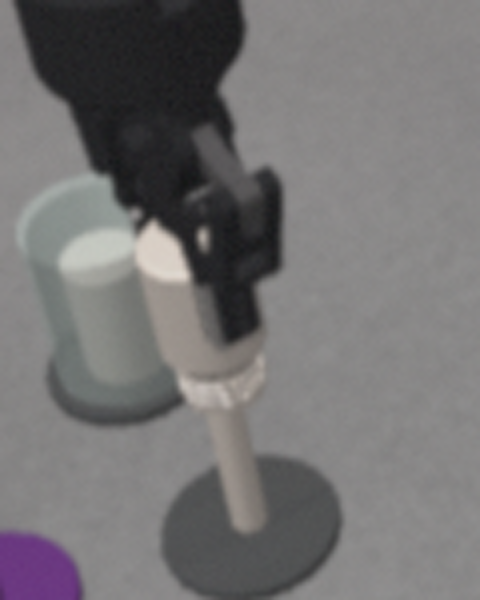

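View pics/t25.png

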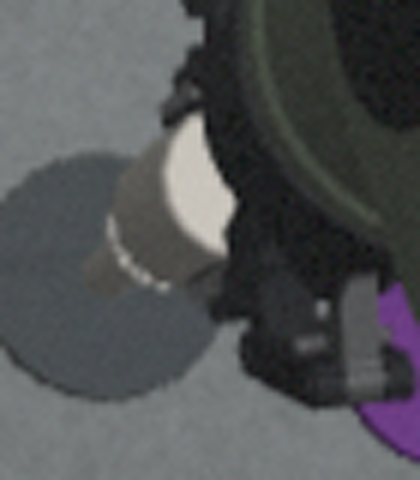

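Call:
step_arm:
  plan:
    - [[0, 0, -1, 0], [0, 0, -2, 0], [0, 0, -3, 0], [0, 0, -4, 0], [0, 0, -5, 0], [0, 0, -5.8, 0], [0, 0, -6.1, 0], [0, 0, -6.1, 0], [0, 0, -6.1, 0]]

```text
clock: 24.02
position: [0.5903, -0.2749, 0.2517]
tool_rot: [-3.132, -0.007, 0.11]
force: [-0.4, 0.5, 0.1]
grip_width: 0.0426
```

Call:
step_arm:
  plan:
    - [[0, 0, -0.1, 0], [0, 0, -0.2, 0], [0, 0, -0.2, 0], [0, 0, -0.2, 0]]

```text
clock: 24.35
position: [0.5903, -0.275, 0.2499]
tool_rot: [-3.132, -0.007, 0.11]
force: [0.1, 0.1, -0.2]
grip_width: 0.0429
```

Call:
step_arm:
  plan:
    - [[0, 0, -0.1, 0], [0, 0, -0.2, 0], [0, 0, -0.2, 0], [0, 0, -0.2, 0]]

```text
clock: 24.68
position: [0.5904, -0.275, 0.2482]
tool_rot: [-3.133, -0.008, 0.11]
force: [-1.6, -0.1, 5.3]
grip_width: 0.043
```

Call:
step_arm:
  plan:
    - [[0, 0, 0, 0], [0, 0, 0, 0], [0, 0, 0, 0], [0, 0, 0, 0], [0, 0, 0, 0], [0, 0, 0, 0], [0, 0, 0, 0], [0, 0, 0, 0]]
  jaw: 0.2

```text
clock: 25.35
position: [0.5904, -0.275, 0.2482]
tool_rot: [-3.133, -0.008, 0.11]
force: [-0.2, 0.6, -0.2]
grip_width: 0.0684
```

```bash
python3 look.py s26 scene 160 200 120 150 4; python3 look.py w26 wrist 0 0 640 480 1
```

```text
25.4 [ 0.5904 -0.275   0.2482] [-3.133 -0.008  0.11 ] [-0.41  0.21 -0.24] 0.0687
25.45 [ 0.5904 -0.275   0.2482] [-3.133 -0.008  0.11 ] [-0.11 -0.1  -0.43] 0.0683
```

View pics/s26.png

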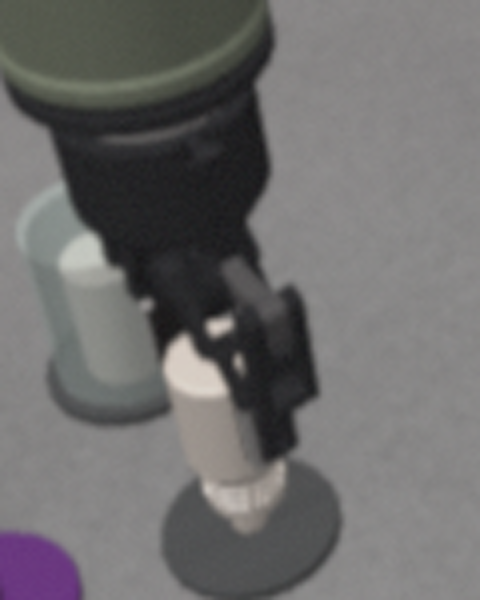

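View pics/w26.png

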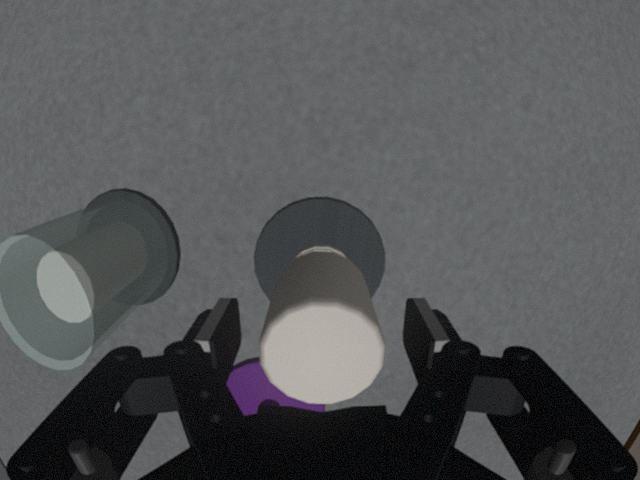

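Bottle (wrist px ~322,350) hangs free between open pads over the foot. Retreat straight up, then check.

Call:
step_arm:
  plan:
    - [[0, 0, 1, 0], [0, 0, 3, 0], [0, 0, 6, 0], [0, 0, 9, 0], [0, 0, 12, 0], [0, 0, 14, 0], [0, 0, 14, 0], [0, 3, 14, 0], [0, 6, 14, 0], [0, 9, 14, 0], [0, 12, 14, 0], [0, 12, 14, 0]]

```text
clock: 26.45
position: [0.5905, -0.1487, 0.3891]
tool_rot: [-3.13, -0.009, 0.117]
force: [-0.8, 1.2, 0.0]
grip_width: 0.0682
```

```bash
python3 look.py s27 scene 120 200 160 150 4; python3 look.py t27 top 380 160 140 160 3.7; python3 look.py s27b scene 0 0 640 480 1
```

```text
26.5 [ 0.5905 -0.1517  0.389 ] [-3.132 -0.008  0.115] [ 0.98 -0.04  0.3 ] 0.0684
26.55 [ 0.5904 -0.1539  0.3887] [-3.133 -0.008  0.112] [ 0.04 -0.65  0.81] 0.0681
26.6 [ 0.5903 -0.1552  0.3885] [-3.133 -0.008  0.11 ] [-0.88 -0.28  0.36] 0.0682
```

View pics/s27.png

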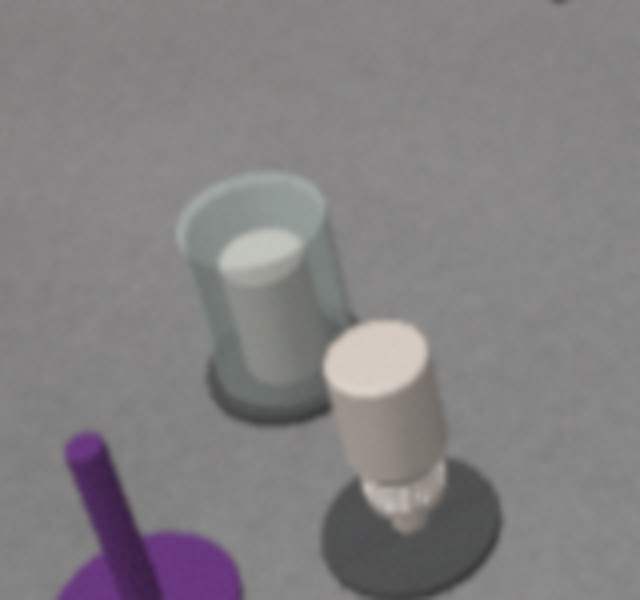

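View pics/t27.png

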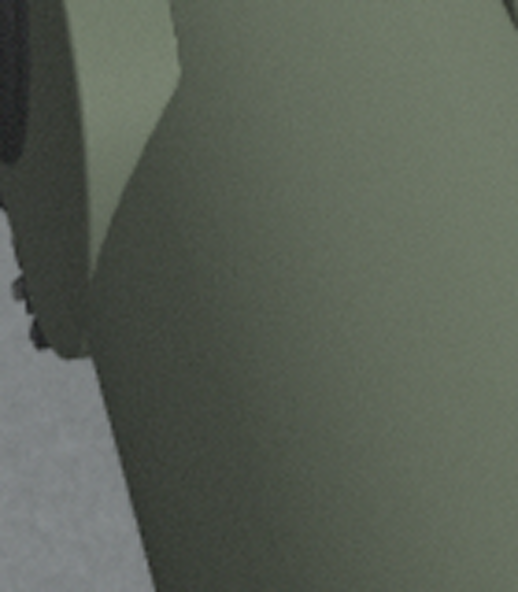

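View pics/s27b.png

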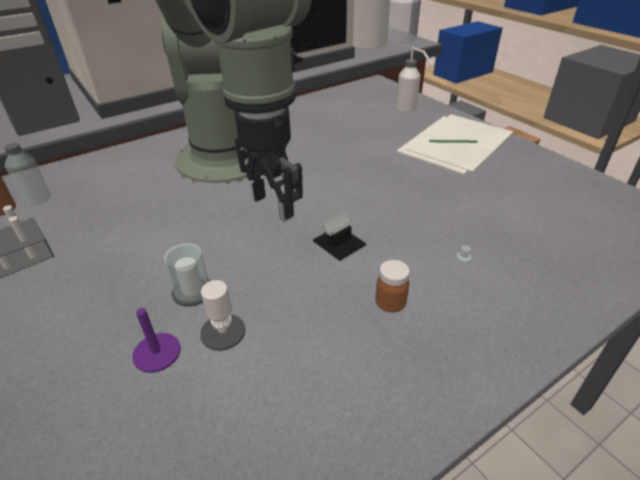

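Call:
step_arm:
  plan:
    - [[0, 0, 0, 0], [0, 0, 0, 0], [0, 0, 0, 0], [0, 0, 0, 0]]

```text
clock: 26.93
position: [0.5903, -0.1558, 0.3884]
tool_rot: [-3.133, -0.008, 0.109]
force: [0.5, -0.5, 0.6]
grip_width: 0.0684
```

```bash
python3 look.py s28 scene 120 200 160 150 4
python3 - <<'E'
from workcell import bot
from h import *
f=pickle.load(open('pics/s28.pkl','rb')); g=pickle.load(open('pics/s27.pkl','rb'))
print('bottom centre at z=.112',atz(f,(120+377/4-.4,200+358/4-.4),.112),'diff between frames',np.abs(f['pixels'][270:345,195:250].astype(int)-g['pixels'][270:345,195:250]).mean())
print(bot.job_done())
E
```

```text
26.9833 [ 0.5903 -0.1556  0.3884] [-3.133 -0.008  0.11 ] [-0.04 -0.12  0.51] 0.0684
bottom centre at z=.112 [ 0.59229694 -0.27390642  0.112     ] diff between frames 0.9523232323232323
the job is handed in; nothing more can be done
None
```

The bottle is hanging mouth-down on the slim peg, and I handed the job in at 27 s of the 66 s allowed.

**How it went:**
1. I gripped the bottle by the neck, tipped it over the end of the cradle, laid it in the V and let go. It stayed there, with its centre about 15 mm from the seat.
2. I took it again near its bottom and turned it mouth-down by pressing and dragging it against both ends of the cradle. During this it slid about 10 mm in the pads, so I stood it upside down on the bench, re-gripped it centred and lowered it over the peg until its bottom touched the tip. Contact came at about 5 N, with the gripper at the height I expected. Then I released it and backed away.

**Last checks:**
- The centre of the bottle's upturned bottom measured (0.592, -0.274), against (0.591, -0.275) to (0.590, -0.276) for the peg tip. That is about 1–3 mm off, inside the 12 mm limit.
- It did not move between the last two pictures, apart from image noise.
- The gripper was clear of everything, with the force reading near zero.
- The beaker, jar and stopper look unmoved in the scene picture. I did not measure them again.
- The arm hid the peg from the top camera after the release, so the final position rests on the scene camera alone.

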